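# Refill the tea chest and stack the tubs on its lid

## Task

Tidy up the drinks counter: press the thumb latch so that the tea chest pops open, lay every tea carton inside it, and snap the lid shut so that it is caught. Then stack all the lidded tubs in one straight pile on the chest, the feet of each fully home in the corner recesses of the lid below it. Do not knock the mug or the spray bottle about.

Things in the scene. Friction and masses are not known exactly. Their poses are not given: they have to be found in the camera images.
- chest: tea chest fixed to the counter: black box 140 (x) by 222 (y) by 66 mm high, walls and floor 5 mm, inside 61 mm deep; sprung grey lid. Origin: centre of its underside; thumb latch on its -x side (towards the robot), hinge on its +x rim. Holds one layer of cartons, two do not fit: three side by side, long side along x, at y about -62, 0, +62 mm.
- chest_lid (a joint): lid angle in rad: 0 shut, opening upward about the far rim to a stop at 1.75 (past upright), where a spring throws and holds it once unlatched. Pushing it down takes 1 to 3 N near its front edge, the last 8 mm up to about 5 N, until it is caught (below 0.02). Lid: 140 by 222 mm, 12 mm thick.
- latch (a joint): thumb latch rocker in rad: 0 at rest (catching), 0.3 fully pressed; lets the lid go at about 0.12. Springs back by itself.
- latch_pad (a point): centre of the top of the thumb pad, a grey plate 36 (x) by 38 (y) mm in front of the chest's -x wall, 107 mm from the chest's centre, 67 mm above the counter. Pressing it down 5 to 7 mm (2 to 3 N; 10 mm and 4 N at most) pops the lid.
- lid_hinge (a point): middle of the hinge line, at the chest's +x rim, 66 mm above the counter, along the chest's y, in the plane of the lid's underside.
- lid_front (a point): point on the lid's outer (top) face, 15 mm in from the middle of its front edge, 125 mm from the hinge: a good place to press the lid shut.
- lid_bay (a point): centre of the stacking place in the middle of the lid, on the level of the floors of its four 18 mm square recesses (6 mm deep, at x +-53, y +-20 mm from here); 72 mm above the counter when shut. Lid axes: with the lid shut x is the chest's x, and a tub standing here has its long side along it.
- chest_in (a point): centre of the chest's inner floor, 5 mm above the counter.
- tub1: lidded tub, white, grey lid, 130 (x) by 64 (y) by 58 mm high, 180 to 390 g, stays closed. Origin: centre of footprint at the foot bottoms. Four corner feet, 13 mm across, 7 mm long, at x +-53, y +-20 mm; matching 18 mm square recesses, 6 mm deep, in its lid: a tub seated on another sits 52 mm higher. Half-turn symmetric; grip across the 64 mm. Two or three tubs exist (None: absent or held).
- tub2: lidded tub, white, grey lid, 130 (x) by 64 (y) by 58 mm high, 180 to 390 g, stays closed. Origin: centre of footprint at the foot bottoms. Four corner feet, 13 mm across, 7 mm long, at x +-53, y +-20 mm; matching 18 mm square recesses, 6 mm deep, in its lid: a tub seated on another sits 52 mm higher. Half-turn symmetric; grip across the 64 mm. Two or three tubs exist (None: absent or held).
- tub3: lidded tub, white, grey lid, 130 (x) by 64 (y) by 58 mm high, 180 to 390 g, stays closed. Origin: centre of footprint at the foot bottoms. Four corner feet, 13 mm across, 7 mm long, at x +-53, y +-20 mm; matching 18 mm square recesses, 6 mm deep, in its lid: a tub seated on another sits 52 mm higher. Half-turn symmetric; grip across the 64 mm. Two or three tubs exist (None: absent or held).
- carton1: closed tea carton, brown card, 100 (x) by 40 (y) by 32 mm high, lying flat, 80 to 180 g. Origin: centre of its underside; half-turn symmetric. Two or three cartons exist (None: absent or held).
- carton2: closed tea carton, brown card, 100 (x) by 40 (y) by 32 mm high, lying flat, 80 to 180 g. Origin: centre of its underside; half-turn symmetric. Two or three cartons exist (None: absent or held).
- carton3: closed tea carton, brown card, 100 (x) by 40 (y) by 32 mm high, lying flat, 80 to 180 g. Origin: centre of its underside; half-turn symmetric. Two or three cartons exist (None: absent or held).
- mug: white mug, 82 mm across, 95 mm high, bystander beyond the work. Origin: centre of its underside.
- spray: cleaning spray bottle, 80 mm across, 190 mm high, bystander beyond the work. Origin: centre of its underside.
- napkins: fixed dark steel napkin holder, 130 by 100 by 100 mm, beyond the work. Origin: centre of its underside.
Mind the look-alikes: they are no part of the job. What is shaped like the carton1 but blue or orange is not meant.

How it is judged:
On the way, in this order (a step that is already met when the one before it is completed fails the run):
1. the latch has been pressed and the chest's lid stands open (value of joint chest_lid above 1.3 rad), for 0.2 s.
2. all cartons are inside the chest while its lid is open (x of carton1 in the frame of chest between -0.068 and 0.068 m and y of carton1 in the frame of chest between -0.109 and 0.109 m and z of carton1 in the frame of chest between -0.005 and 0.045 m and x of carton2 in the frame of chest between -0.068 and 0.068 m and y of carton2 in the frame of chest between -0.109 and 0.109 m and z of carton2 in the frame of chest between -0.005 and 0.045 m and x of carton3 in the frame of chest between -0.068 and 0.068 m and y of carton3 in the frame of chest between -0.109 and 0.109 m and z of carton3 in the frame of chest between -0.005 and 0.045 m and value of joint chest_lid above 0.3 rad), for 0.2 s.
3. the lid is snapped shut and caught over the cartons (x of carton1 in the frame of chest between -0.068 and 0.068 m and y of carton1 in the frame of chest between -0.109 and 0.109 m and z of carton1 in the frame of chest between -0.005 and 0.045 m and x of carton2 in the frame of chest between -0.068 and 0.068 m and y of carton2 in the frame of chest between -0.109 and 0.109 m and z of carton2 in the frame of chest between -0.005 and 0.045 m and x of carton3 in the frame of chest between -0.068 and 0.068 m and y of carton3 in the frame of chest between -0.109 and 0.109 m and z of carton3 in the frame of chest between -0.005 and 0.045 m and value of joint chest_lid below 0.02 rad and value of joint latch below 0.06 rad), for 0.3 s.
At the end, for the whole second after the job is handed in: Cartons inside the chest, lid caught (lid < 0.02, latch < 0.06 rad); all tubs in one pile on the lid: within 12 mm of the bay's centre, 0, 52 or 104 mm above its recess floors (+-3 mm), level within 0.04 rad, in line within 0.12 rad either way round, at rest (all of step 3 and horizontal distance between each of tub1, tub2, tub3 and lid_bay below 0.012 m and (z of tub1 in the frame of lid_bay between -0.003 and 0.003 m or z of tub1 in the frame of lid_bay between 0.049 and 0.055 m or z of tub1 in the frame of lid_bay between 0.101 and 0.107 m) and angle between each of tub1, tub2, tub3's own z axis and vertical below 0.04 rad and angle between the x axis of each of tub1, tub2, tub3 and the x axis of lid_bay, either way round below 0.12 rad and linear speed of each of tub1, tub2, tub3 below 0.02 m/s and (z of tub2 in the frame of lid_bay between -0.003 and 0.003 m or z of tub2 in the frame of lid_bay between 0.049 and 0.055 m or z of tub2 in the frame of lid_bay between 0.101 and 0.107 m) and (z of tub3 in the frame of lid_bay between -0.003 and 0.003 m or z of tub3 in the frame of lid_bay between 0.049 and 0.055 m or z of tub3 in the frame of lid_bay between 0.101 and 0.107 m)); the robot touches nothing.
It fails at once if the mug is pushed more than 5 cm or knocked over (distance of mug from where it was at the start of the episode above 0.05 m or angle between mug's own z axis and vertical above 0.6 rad).
It fails at once if the spray bottle is pushed more than 5 cm or knocked over (distance of spray from where it was at the start of the episode above 0.05 m or angle between spray's own z axis and vertical above 0.6 rad).
Of tub1, tub2, tub3 only 2 to 3 are there at a start; the rules pass over those that are not, and their reading is None.
Of carton1, carton2, carton3 only 2 to 3 are there at a start; the rules pass over those that are not, and their reading is None.
At some moment in a run one of carton1, carton2, carton3 may be knocked a few centimetres aside while the robot is not near it.
It also fails if it takes over 208 s, if anything falls off the work surface, if the arm or the gripper's body presses on something with over 40 N, if the wrist force passes 120 N, or if a joint passes its speed limit or range.

## Robot

A 7-joint arm with a two-finger parallel gripper is mounted at the origin on the work surface. World frame = base frame: x ahead of the robot, y to its left, z up, the work surface at z = 0. Lengths are in m, angles in rad, forces in N, time in s.
With the tool pointing down it reaches from about 0.4 to 0.85 m from the base axis. Payload 10.4 kg.
Tool frame: the origin (TCP) lies at the very end of the fingers, on their centre line; the grasp point (between the pads) lies 19 mm behind it; z points along the fingers, y is the line along which they close (so a half turn about z gives the same grasp; the last joint's range is limited). The gripper opens to 85 mm and grips with 20 to 120 N. Pads are 22 mm wide; open, the fingers measure 114 mm over their backs; the gripper's body (76 mm by 85 mm) begins 54 mm behind the grasp point. The pads swing forward as they close: fully open they stand 13 mm farther back than shut.
Start: joints at [-1.199, 0.332, -0.065, 1.46, 0.022, 1.35, -0.088], TCP at [0.24, 0.577, 0.231] pointing down, gripper open.
Joint ranges: [-2.6, 2.6], [-0.5, 2.12], [-1.47, 1.34], [0.16, 2.42], [-1.27, 4.41], [0.06, 2.06], [-2.6, 2.6]. Speed limits (rad/s): [2.22, 2.22, 2.79, 2.79, 3.14, 3.14, 3.14].

## Interface

Orientations are given as a unit quaternion [x, y, z, w].
In Python, from workcell import manip, optics gives the robot as it stands.
- The arm moves only by the tool jog_arm, never from a script. Its arguments are lists of equal length, an entry for each row: "dr": the turn, a rotation vector about the tool's x, y, z normalised to -1 to 1, where 1 is 4 degrees, a list of three; "translation": the shift along the tool's x, y, z normalised to -1 to 1, where 1 is 0.025 m, a list of three; "jaw": the opening, from 0 (shut) to 1 (fully open). A call has 1 to 10 rows; each row shifts and turns the commanded pose from where the row before left it, along the tool's axes as they then stand; what a row does not reach is not made up. A row lasts 1/10 s, in which the tool goes at most 50 mm and 8.59 degrees, less where a joint would pass 70% of its speed; a pose out of reach is approached as far as the arm can. A call with a number of a shift or a turn outside -1 to 1 is refused whole. A call with a gripper value outside its range is refused whole. The fingers move at their own pace and stop on an object; "squeeze" is the grip in N (left out, the last holds). Time passes only in rows, so rows that do not move let the fingers close. It gives the time, the measured TCP pose, the force, the opening and the grip force at its end, in the units of the state.
- manip.get_obs(): the state, without advancing time (a new reading comes with each control period).
- optics.camera(name): name is "scene" or "side" or "wrist"; returns a dict with "color" (420x560x3 uint8, red, green, blue), "mtx" (3x3 intrinsics, pixels), "R" (3x3) and "t" (3): a world point X has camera coordinates R X + t. Camera axes: x right, y down, z forward; pixel columns grow to the right and rows downward; lengths in m; the calibration is good to about 2 mm. A picture is of the moment at which its call begins. There is no depth.
- manip.hand_in(): hands the job in; it is judged then, once.
The state is a dict: "clock": time; "joint_pos": joint angles; "joint_velocities": joint speeds; "tau": joint torques, N m; "position": TCP position; "ee_rot": TCP orientation; "ft_force": force on the tool from outside, world axes, zero at the start; "torque": the same for the moment, N m; "grip_width": opening from 0.0 (shut) to 1.0 (fully open); "grasp_force": force on a finger pad.
Only numpy, scipy, OpenCV 4.12 (cv2) and the standard library are available. Lean on these libraries where they do the work, as an engineer would, in place of code of your own. Each camera call takes 0.05 s, during which the arm holds its last target. There are 200 camera calls.

## Working session

There is one attempt and no reset: what is moved stays moved. The work goes in short steps, Python scripts to look and compute and a tool call to move; the robot and the scene stay as the last step left them, time stands still between calls to the robot, and variables do not carry over. Pictures are saved under pics/ and viewed, at most 14 in all, crops included, and the job is handed in when it is done.

Besides the shell and the picture viewer there is one more tool, called after "Call:" by a JSON object that holds its "method" and its "body". jog_arm: Moves the arm, as the interface text tells. Scaled input: -1 to 1 covers 0.025 m each way for a shift and 4 degrees each way for a turn. Its arguments: {"type":"object","properties":{"dr":{"type":"array","items":{"type":"array","items":{"type":"number"}}},"translation":{"type":"array","items":{"type":"array","items":{"type":"number"}}},"jaw":{"type":"array","items":{"type":"number"}},"squeeze":{"type":"number"}},"required":["dr","translation","jaw"]}

```bash
mkdir -p pics; ls; cat > h.py <<'E'
import numpy as np, cv2
from workcell import manip, optics
def snap(n,f=None):
    c=optics.camera(n)
    if f: cv2.imwrite('pics/'+f+'.png',c['color'][:,:,::-1]); np.savez('pics/'+f+'.npz',**{k:np.array(c[k]) for k in('color','mtx','R','t')})
    return c
def ray(c,p):
    d=c['R'].T@np.linalg.solve(c['mtx'],[p[0],p[1],1]); return -c['R'].T@c['t'],d
def onz(c,p,z):
    o,d=ray(c,p); return o+d*(z-o[2])/d[2]
def proj(c,X):
    q=c['mtx']@(c['R']@np.array(X)+c['t']); return q[:2]/q[2]
def tri(c1,p1,c2,p2):
    A=[];b=[]
    o1,d1=ray(c1,p1);o2,d2=ray(c2,p2)
    s=np.linalg.lstsq(np.c_[d1,-d2],o2-o1,rcond=None)[0]
    a,b=o1+d1*s[0],o2+d2*s[1]; return (a+b)/2,np.linalg.norm(a-b)
E
python3 - <<'E'
from h import *
for n in('scene','side','wrist'):
    c=snap(n,n+'0'); print(n,(-c['R'].T@c['t']).round(3),c['R'][2].round(2))
print(manip.get_obs())
a=[cv2.imread(f'pics/{n}0.png') for n in('scene','side')]
E
```

```text
pics
scene [1.406 0.206 0.688] [-0.77 -0.19 -0.61]
side [ 0.293 -0.864  1.041] [ 0.22  0.64 -0.73]
wrist [0.164 0.609 0.372] [ 0.3  -0.13 -0.95]
{'clock': 0.15, 'joint_pos': array([-1.19861663,  0.33273782, -0.0647156 ,  1.46075442,  0.02161458,
        1.34990464, -0.08847215]), 'joint_velocities': array([ 0.00130379, -0.00386222,  0.00120407, -0.0033049 ,  0.0004139 ,
        0.00036756, -0.00044988]), 'tau': array([ 1.05526862e-03, -6.25823236e+01,  4.92859120e-02, -3.91858721e+01,
        1.64459227e-02,  7.37757393e-03, -1.03267845e-05]), 'position': array([0.24026285, 0.57666007, 0.23068893]), 'ee_rot': array([ 1.96079691e-01,  9.80587807e-01, -5.48228233e-04, -8.05207743e-05]), 'ft_force': array([-0.64700682, -0.07953872,  1.32538938]), 'torque': array([-0.00540713, -0.05216375, -0.00157812]), 'grasp_force': 0.0, 'grip_width': 1.0026492946126293}
```

View pics/scene0.png

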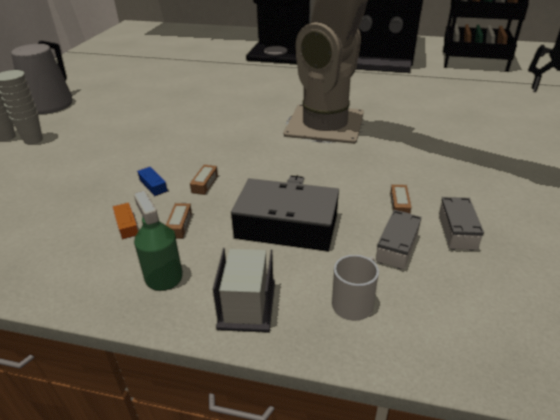

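View pics/side0.png

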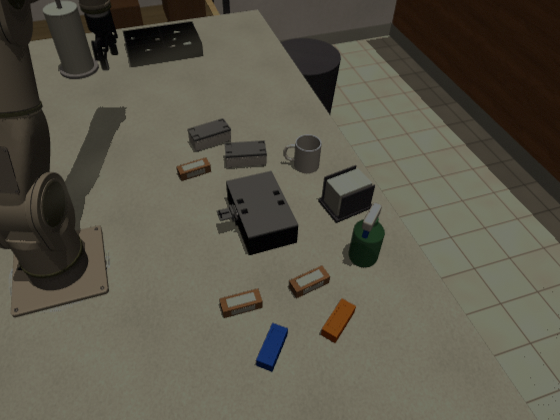

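The scene picture shows three brown cartons with white labels at (204,179), (178,219) and (401,197). Blue (152,180) and orange (125,219) are look-alikes. There are two tubs at (400,237) and (461,222), and the chest is at (287,213) with its latch at (295,183). In the side view the cartons are at (241,302), (309,280) and (194,169), and the tubs at (210,134) and (245,154). The brown cartons fit the description, so I'll confirm them in a crop.

```bash
python3 - <<'E'
from h import *
S=dict(np.load('pics/scene0.npz'));D=dict(np.load('pics/side0.npz'))
def lab(c,kind):
    h=cv2.cvtColor(c['color'],cv2.COLOR_RGB2HSV)
    return h
for n,a,b in [('cA',(204,179),(241,302)),('cB',(178,219),(309,280)),('cC',(401,197),(194,169)),('latch',(295,183),(228,214)),('tA',(400,237),(245,154)),('tB',(461,222),(210,134)),('mug',(355,288),(307,155)),('napk',(247,290),(348,193)),('spray',(160,250),(366,243)),('blue',(152,180),(272,346)),('or',(125,219),(338,319))]:
    p,e=tri(S,a,D,b); print(n,p.round(3),round(e,3))
# chest lid corners by hand guesses
for n,a,b in [('nearrobot-y',(251,183),(0,0)),]: pass
for nm,c in(('scene',S),('side',D)):
    h=cv2.cvtColor(c['color'],cv2.COLOR_RGB2HSV)
    for q in [(204,187),(178,230),(130,222)] if nm=='scene' else [(241,310),(309,288),(338,319)]: print(nm,q,h[q[1],q[0]])
s=S['color'][:,:,::-1];d=D['color'][:,:,::-1]
A=cv2.resize(s[150:270,100:340],None,fx=3.3,fy=2.5*1,interpolation=2)[:300,:800]
B=cv2.resize(d[110:380,140:400],(400,300),interpolation=2);C=cv2.resize(s[150:280,320:500],(400,300),interpolation=2)
cv2.imwrite('pics/crop.png',np.vstack([cv2.resize(A,(800,300)),np.hstack([B,C])]))
E
```

```text
cA [ 0.426 -0.256  0.016] 0.003
cB [ 0.609 -0.249  0.019] 0.003
cC [0.413 0.256 0.02 ] 0.007
latch [ 0.461 -0.     0.059] 0.0
tA [0.584 0.26  0.031] 0.003
tB [0.5   0.392 0.032] 0.002
mug [0.768 0.183 0.042] 0.001
napk [ 0.82  -0.015  0.045] 0.001
spray [ 0.775 -0.213  0.067] 0.007
blue [ 0.462 -0.39   0.017] 0.002
or [ 0.635 -0.374  0.018] 0.003
scene (204, 187) [ 14 149  53]
scene (178, 230) [ 13 145  67]
scene (130, 222) [ 13 203 146]
side (241, 310) [20 44 52]
side (309, 288) [20 59 52]
side (338, 319) [ 14 214 113]
```

View pics/crop.png

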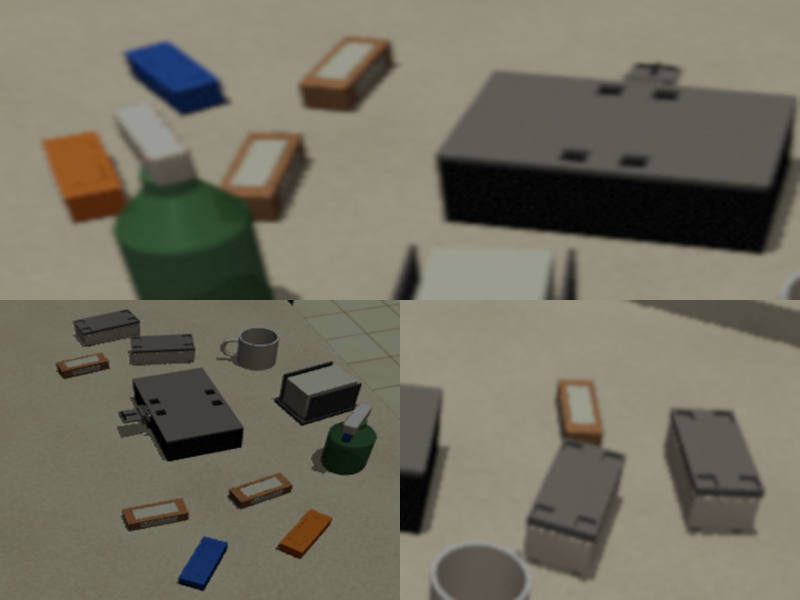

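View pics/wrist0.png

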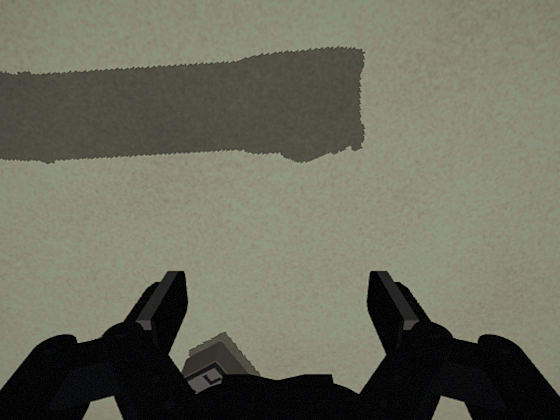

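The crop confirms three brown cartons with white labels, while the blue and orange ones are plain. There are two tubs with grey lids. The wrist view shows only the counter, a shadow and a cup. Next I measure the chest and rough yaws.

```bash
python3 - <<'E'
from h import *
S=dict(np.load('pics/scene0.npz'));D=dict(np.load('pics/side0.npz'))
sc=[(247,179),(338.5,189),(329.5,226),(232,213)]  # -x-y, -x+y, +x+y, +x-y
P=np.array([onz(S,p,.078) for p in sc]);print(P.round(3),P.mean(0))
print('sides',[np.linalg.norm(P[i]-P[(i+1)%4]).round(3) for i in range(4)])
for i,j in((0,1),(3,2)): v=P[j]-P[i];print('yaw',np.degrees(np.arctan2(-v[0],v[1])))
# recesses: dark in lid
for nm,c,roi in(('scene',S,(232,176,345,230)),('side',D,(225,172,300,240))):
    g=cv2.cvtColor(c['color'],cv2.COLOR_RGB2GRAY).astype(int)
    x0,y0,x1,y1=roi; m=(g[y0:y1,x0:x1]<35).astype(np.uint8)
    n,l,st,ce=cv2.connectedComponentsWithStats(m)
    for k in range(1,n):
        if 8<st[k,4]<120: print(nm,(ce[k]+[x0,y0]).round(1),st[k,4],onz(c,ce[k]+[x0,y0],.075).round(3))
# carton rects
for nm,c in(('scene',S),('side',D)):
    h=cv2.cvtColor(c['color'],cv2.COLOR_RGB2HSV)
    m=((h[...,0]>5)&(h[...,0]<17)&(h[...,1]>110)&(h[...,1]<190)&(h[...,2]>40)).astype(np.uint8)
    m[:100]=0;m[300:]=0
    m=cv2.morphologyEx(m,cv2.MORPH_CLOSE,np.ones((7,7)))
    for k in cv2.findContours(m,0,1)[0]:
        if cv2.contourArea(k)>80:
            W=np.array([onz(c,q[0],.032)[:2] for q in k],np.float32); r=cv2.minAreaRect(W*1000)
            print(nm,np.round(k.mean((0,1))),np.round(r[0]),np.round(r[1]),round(r[2]))
E
```

```text
[[ 0.496 -0.111  0.078]
 [ 0.493  0.111  0.078]
 [ 0.635  0.112  0.078]
 [ 0.635 -0.103  0.078]] [0.56497367 0.00215686 0.078     ]
sides [np.float64(0.222), np.float64(0.142), np.float64(0.215), np.float64(0.139)]
yaw 0.8884582066246675
yaw 0.042810532312584616
scene [272.2 212.4] 9 [ 0.611 -0.019  0.075]
scene [289.5 214.5] 12 [0.61  0.02  0.075]
side [229.7 197.1] 73 [0.479 0.046 0.075]
side [275.9 192.4] 21 [0.609 0.024 0.075]
side [240.  200.9] 26 [0.503 0.023 0.075]
side [280.7 202.2] 25 [ 0.61  -0.017  0.075]
side [244.  211.1] 26 [ 0.503 -0.017  0.075]
scene [179. 218.] [ 629. -242.] [126.  43.] 14
scene [399. 199.] [429. 256.] [111.  38.] 7
scene [204. 181.] [ 451. -250.] [131.  49.] 7
side [309. 281.] [ 604. -258.] [107.  52.] 10
side [194. 169.] [415. 241.] [98. 67.] 8
```

The chest is at about (0.557, 0.001) with yaw near 0, which agrees across the recesses, the lid corners and the latch. Next I move to the latch.

```bash
cat >> h.py <<'E'
from scipy.spatial.transform import Rotation as Ro
def go(*tgts):
    "targets (x,y,z,psi deg = heading of tool x); prints unit totals: turn, then shift in turned frame"
    o=manip.get_obs(); R=Ro.from_quat(o['ee_rot']).as_matrix(); p=o['position']; psi=np.degrees(np.arctan2(R[1,0],R[0,0]))
    print('t',round(o['clock'],1),'at',p.round(4),'psi',psi.round(1),'tilt',np.degrees(np.arccos(-R[2,2])).round(2),'w',round(o['grip_width'],3),'F',o['ft_force'].round(1))
    for t in tgts:
        d=(t[3]-psi+180)%360-180; a=np.radians(t[3]); c,s=np.cos(a),np.sin(a); v=np.array(t[:3])-p
        u=np.array([v@[c,s,0],v@[s,-c,0],-v[2]])/.025
        print(' turn z',round(-d/4,2),'shift',u.round(2),'min rows',int(np.ceil(max(np.abs(u).max(),1e-9))))
        p=np.array(t[:3]);psi=t[3]
E
python3 - <<'E'
from h import *
go((.24,.577,.231,180),(.44,0.001,.231,180),(.44,.001,.09,180))
E
```

```text
t 0.1 at [0.2403 0.5767 0.2307] psi 157.4 tilt 0.06 w 1.003 F [-0.6 -0.1  1.3]
 turn z -5.65 shift [ 0.01  0.01 -0.01] min rows 1
 turn z 0.0 shift [ -8.   -23.04  -0.  ] min rows 24
 turn z 0.0 shift [0.   0.   5.64] min rows 6
```

Call:
{"method": "jog_arm", "body": {"dr": [[0, 0, -0.95], [0, 0, -0.95], [0, 0, -0.95], [0, 0, -0.95], [0, 0, -0.95], [0, 0, -0.9]], "translation": [[0, 0, 0], [0, 0, 0], [0, 0, 0], [0, 0, 0], [0, 0, 0], [0, 0, 0]], "jaw": [0, 0, 0, 0, 0, 0], "squeeze": 30}}

```text
clock: 0.75
position: [0.2403, 0.5768, 0.231]
ee_rot: [-0.001, 1.0, -0.0, -0.0]
ft_force: [-0.7, -0.3, -0.1]
grip_width: 0.006
grasp_force: 0.0
```

Call:
{"method": "jog_arm", "body": {"dr": [[0, 0, 0], [0, 0, 0], [0, 0, 0], [0, 0, 0], [0, 0, 0], [0, 0, 0], [0, 0, 0], [0, 0, 0], [0, 0, 0], [0, 0, 0]], "translation": [[-0.8, -1, 0], [-0.8, -1, 0], [-0.8, -1, 0], [-0.8, -1, 0], [-0.8, -1, 0], [-0.8, -1, 0], [-0.8, -1, 0], [-0.8, -1, 0], [-0.8, -1, 0], [-0.8, -1, 0]], "jaw": [0, 0, 0, 0, 0, 0, 0, 0, 0, 0]}}

```text
clock: 1.75
position: [0.4409, 0.3257, 0.2312]
ee_rot: [0.0, 1.0, -0.0, -0.0]
ft_force: [-0.9, 0.5, 0.1]
grip_width: -0.001
grasp_force: 0.0
```

Call:
{"method": "jog_arm", "body": {"dr": [[0, 0, 0], [0, 0, 0], [0, 0, 0], [0, 0, 0], [0, 0, 0], [0, 0, 0], [0, 0, 0], [0, 0, 0], [0, 0, 0], [0, 0, 0]], "translation": [[0, -1, 0], [0, -1, 0], [0, -1, 0], [0, -1, 0], [0, -1, 0], [0, -1, 0], [0, -1, 0], [0, -1, 0], [0, -1, 0], [0, -1, 0]], "jaw": [0, 0, 0, 0, 0, 0, 0, 0, 0, 0]}}

```text
clock: 2.75
position: [0.4399, 0.0758, 0.2312]
ee_rot: [0.0, 1.0, 0.0, -0.0]
ft_force: [-0.4, 0.5, 1.0]
grip_width: 0.0
grasp_force: 0.0
```

Call:
{"method": "jog_arm", "body": {"dr": [[0, 0, 0], [0, 0, 0], [0, 0, 0], [0, 0, 0], [0, 0, 0]], "translation": [[0, -1, 0], [0, -1, 0], [0, -1, 0], [0, 0, 0], [0, 0, 0]], "jaw": [0, 0, 0, 0, 0]}}

```text
clock: 3.25
position: [0.4401, 0.0018, 0.2312]
ee_rot: [0.001, 1.0, 0.0, -0.0]
ft_force: [-0.7, -0.5, 0.2]
grip_width: 0.001
grasp_force: 0.0
```

```bash
python3 - <<'E'
from h import *
go((.44,.001,.231,180),(.44,.001,.09,180))
snap('wrist','wl')
E
```

```text
t 3.2 at [0.4401 0.0018 0.2312] psi 179.9 tilt 0.03 w 0.001 F [-0.7 -0.5  0.2]
 turn z -0.02 shift [ 0.   -0.03  0.01] min rows 1
 turn z 0.0 shift [0.   0.   5.64] min rows 6
```

View pics/wl.png

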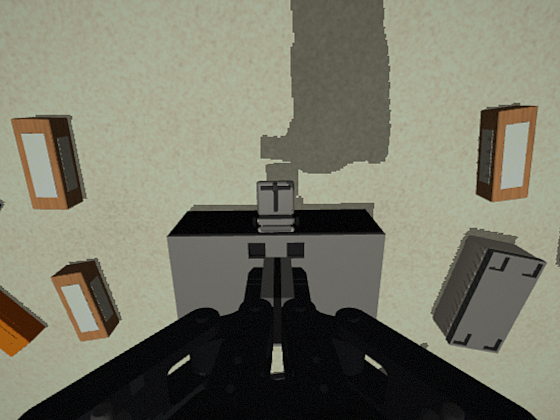

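The wrist view shows the latch pad at (276,195), cartons at (45,163), (85,300) and (510,153), and a tub at (490,300). I measure these now.

```bash
cat >> h.py <<'E'
def cartons(c,z=.032,amin=250):
    h=cv2.cvtColor(c['color'],cv2.COLOR_RGB2HSV)
    br=((h[...,0]>5)&(h[...,0]<18)&(h[...,1]>90)&(h[...,2]>40)).astype(np.uint8)
    wh=((h[...,1]<70)&(h[...,2]>120)).astype(np.uint8); out=[]
    # label = hole inside brown contour
    ks,hi=cv2.findContours(br,cv2.RETR_CCOMP,cv2.CHAIN_APPROX_NONE)
    for k,q in zip(ks,hi[0] if hi is not None else []):
        if q[3]>=0 and cv2.contourArea(k)>amin:
            W=np.array([onz(c,e[0],z)[:2] for e in k],np.float32)*1000; r=cv2.minAreaRect(W)
            b=cv2.boxPoints(r); e=b[1]-b[0]; f=b[2]-b[1]; l=e if np.hypot(*e)>np.hypot(*f) else f
            ce=cv2.moments(k); uv=(ce['m10']/ce['m00'],ce['m01']/ce['m00'])
            out.append((uv,np.array(r[0])/1000,sorted(r[1]),np.degrees(np.arctan2(l[1],l[0]))%180))
    return out
E
python3 - <<'E'
from h import *
W=dict(np.load('pics/wl.npz'));S=dict(np.load('pics/scene0.npz'));D=dict(np.load('pics/side0.npz'))
for n,c in(('w',W),('s',S),('d',D)):
    for uv,p,s,a in cartons(c,amin=250 if n=='w' else 40): print(n,np.round(uv,1),p.round(4),np.round(s,1),round(a,1))
print('latch',onz(W,(276,186),.067).round(4),onz(W,(276,201),.067).round(4))
print('lid corners',onz(W,(168,236),.078).round(4),onz(W,(384,234),.078).round(4),proj(W,(.487,0,.078)))
E
```

```text
w [ 79.5 307.6] [ 0.6089 -0.2488] [27.4 73.8] 10.0
w [ 39.2 164.6] [ 0.4257 -0.2556] [26.8 72.6] 179.2
w [514.1 154.7] [0.4155 0.2569] [27.1 72.9] 8.3
s [177.2 215.1] [ 0.6111 -0.2497] [31.8 78.8] 10.1
s [400.9 195.1] [0.4171 0.2563] [31.8 79.8] 8.1
s [203.1 173.9] [ 0.4274 -0.2568] [33.2 83.8] 179.2
d [240.4 299.3] [ 0.4239 -0.2563] [30.7 75. ] 179.2
d [309.3 277.8] [ 0.6079 -0.2495] [30.3 75.2] 10.0
d [192.9 165. ] [0.4135 0.2564] [34.7 76. ] 9.6
latch [0.4389 0.0011 0.067 ] [0.4545 0.0011 0.067 ]
lid corners [ 0.4881 -0.1082  0.078 ] [0.4861 0.1101 0.078 ] [274.9637124  234.90754445]
```

Call:
{"method": "jog_arm", "body": {"dr": [[0, 0, 0], [0, 0, 0], [0, 0, 0], [0, 0, 0], [0, 0, 0], [0, 0, 0], [0, 0, 0]], "translation": [[0, 0, 1], [0, 0, 1], [0, 0, 1], [0, 0, 1], [0, 0, 1], [0, 0, 0.8], [0, 0, 0]], "jaw": [0, 0, 0, 0, 0, 0, 0]}}

```text
clock: 4.0
position: [0.4383, 0.0026, 0.084]
ee_rot: [-0.001, 1.0, -0.001, -0.002]
ft_force: [0.2, -0.4, 0.2]
grip_width: 0.001
grasp_force: 0.0
```

Call:
{"method": "jog_arm", "body": {"dr": [[0, 0, 0], [0, 0, 0], [0, 0, 0], [0, 0, 0], [0, 0, 0], [0, 0, 0]], "translation": [[0, 0, 0.5], [0, 0, 0.16], [0, 0, 0.1], [0, 0, 0.1], [0, 0, 0.06], [0, 0, 0]], "jaw": [0, 0, 0, 0, 0, 0]}}

```text
clock: 4.6
position: [0.44, 0.002, 0.0633]
ee_rot: [0.0, 1.0, 0.0, -0.0]
ft_force: [-1.9, -0.2, 2.1]
grip_width: -0.001
grasp_force: 1.2
```

```bash
python3 - <<'E'
from h import *
go((.44,.001,.231,180))
c=snap('side','s1')
E
```

```text
t 4.6 at [0.44   0.002  0.0633] psi 180.0 tilt 0.02 w -0.001 F [-1.9 -0.2  2.1]
 turn z -0.0 shift [ 0.   -0.04 -6.71] min rows 7
```

View pics/s1.png

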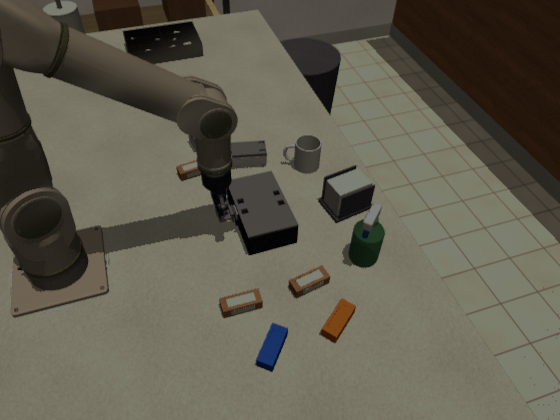

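The lid is still shut, with the tool at the latch around (225,210). I press further.

Call:
{"method": "jog_arm", "body": {"dr": [[0, 0, 0], [0, 0, 0], [0, 0, 0], [0, 0, 0]], "translation": [[0, 0, 0.08], [0, 0, 0.07], [0, 0, 0], [0, 0, 0]], "jaw": [0, 0, 0, 0]}}

```text
clock: 5.05
position: [0.4392, 0.0019, 0.0592]
ee_rot: [0.0, 1.0, 0.0, -0.001]
ft_force: [-6.4, 1.3, 5.7]
grip_width: -0.001
grasp_force: 3.2
```

```bash
python3 - <<'E'
from h import *
go((.44,.001,.231,180))
S=dict(np.load('pics/side0.npz'))
c=snap('side','s2'); d=cv2.absdiff(c['color'],dict(np.load('pics/s1.npz'))['color']).max(2)
print((d[150:250,225:330]>25).sum())
E
```

```text
t 5.0 at [0.4392 0.0019 0.0592] psi 180.0 tilt 0.12 w -0.001 F [-6.4  1.3  5.7]
 turn z -0.01 shift [-0.03 -0.04 -6.87] min rows 7
2604
```

Call:
{"method": "jog_arm", "body": {"dr": [[0, 0, 0], [0, 0, 0], [0, 0, 0], [0, 0, 0], [0, 0, 0], [0, 0, 0], [0, 0, 0]], "translation": [[0.3, 0, -0.5], [0.3, 0, -1], [0, 0, -1], [0, 0, -1], [0, 0, -1], [0, 0, -1], [0, 0, 0]], "jaw": [0, 0, 0, 0, 0, 0, 0]}}

```text
clock: 5.8
position: [0.4273, 0.002, 0.2001]
ee_rot: [0.0, 1.0, 0.001, 0.003]
ft_force: [-0.0, 0.9, -0.4]
grip_width: -0.003
grasp_force: 0.0
```

Call:
{"method": "jog_arm", "body": {"dr": [[0, 0, 0], [0, 0, 0], [0, 0, 0], [0, 0, 0], [0, 0, 0], [0, 0, 0], [0, 0, 0], [0, 0, 0], [0, 0, 0], [0, 0, 0]], "translation": [[0, -1, 0], [0, -1, 0], [0, -1, 0], [0, -1, 0], [0, -1, 0], [0, -1, 0], [0, -1, 0], [0, -1, 0], [0, 0, 0], [0, 0, 0]], "jaw": [1, 1, 1, 1, 1, 1, 1, 1, 1, 1]}}

```text
clock: 6.8
position: [0.425, -0.1982, 0.1965]
ee_rot: [0.001, 1.0, -0.0, -0.0]
ft_force: [-1.1, 0.3, 0.4]
grip_width: 0.999
grasp_force: 0.0
```

```bash
python3 - <<'E'
from h import *
w=snap('wrist','w2'); snap('side','s3')
for uv,p,s,a in cartons(w): print(np.round(uv,1),p.round(4),np.round(s,1),round(a,1))
go((.4257,-.2556,.05,179.2),(.4257,-.2556,.006,179.2))
E
```

```text
[233.7 336.2] [ 0.6086 -0.2492] [26.9 74. ] 10.0
[218.9 185.9] [ 0.4252 -0.2559] [26.7 72.2] 179.2
t 6.9 at [ 0.4252 -0.1973  0.1966] psi -180.0 tilt 0.02 w 1.002 F [ 1.1 -0.4  0.5]
 turn z 0.21 shift [-0.05 -2.33  5.87] min rows 6
 turn z -0.0 shift [0.   0.   1.76] min rows 2
```

View pics/s3.png

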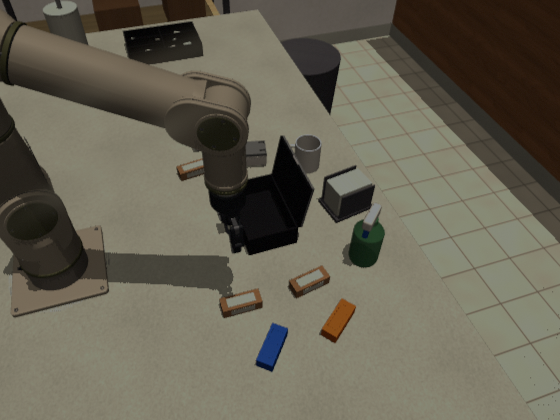

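The lid stands open at (290,185). The cartons are where measured, so I grasp carton A.

Call:
{"method": "jog_arm", "body": {"dr": [[0, 0, 0.2], [0, 0, 0], [0, 0, 0], [0, 0, 0], [0, 0, 0], [0, 0, 0], [0, 0, 0], [0, 0, 0], [0, 0, 0], [0, 0, 0]], "translation": [[0, -0.83, 0.7], [0, -0.75, 0.7], [0, -0.75, 0.7], [0, 0, 1], [0, 0, 1], [0, 0, 1], [0, 0, 1], [0, 0, 0.8], [0, 0, 0.7], [0, 0, 0]], "jaw": [1, 1, 1, 1, 1, 1, 1, 1, 1, 1]}}

```text
clock: 7.9
position: [0.4235, -0.2547, 0.005]
ee_rot: [0.006, 1.0, 0.001, -0.002]
ft_force: [0.2, 1.0, 0.2]
grip_width: 1.0
grasp_force: 0.0
```

Call:
{"method": "jog_arm", "body": {"dr": [[0, 0, 0], [0, 0, 0], [0, 0, 0], [0, 0, 0], [0, 0, 0], [0, 0, 0]], "translation": [[0, 0, 0], [0, 0, 0], [0, 0, 0], [0, 0, 0], [0, 0, 0], [0, 0, 0]], "jaw": [0.3, 0.3, 0.3, 0.3, 0.3, 0.3], "squeeze": 30}}

```text
clock: 8.5
position: [0.4253, -0.2564, 0.008]
ee_rot: [0.007, 1.0, 0.0, 0.001]
ft_force: [-1.2, 1.5, 7.3]
grip_width: 0.461
grasp_force: 30.7
```

```bash
python3 - <<'E'
from h import *
go((.4257,-.2556,.16,180),(.557,-.062,.16,180),(.557,-.062,.015,180))
E
```

```text
t 8.5 at [ 0.4253 -0.2564  0.008 ] psi 179.2 tilt 0.09 w 0.461 F [-1.2  1.5  7.3]
 turn z -0.2 shift [-0.02  0.03 -6.08] min rows 7
 turn z 0.0 shift [-5.25  7.74 -0.  ] min rows 8
 turn z 0.0 shift [0.  0.  5.8] min rows 6
```

Call:
{"method": "jog_arm", "body": {"dr": [[0, 0, 0], [0, 0, -0.2], [0, 0, 0], [0, 0, 0], [0, 0, 0], [0, 0, 0], [0, 0, 0]], "translation": [[0, 0, -0.5], [0, 0, -1], [0, 0, -1], [0, 0, -1], [0, 0, -1], [0, 0, -1], [0, 0, -0.5]], "jaw": [0.3, 0.3, 0.3, 0.3, 0.3, 0.3, 0.3]}}

```text
clock: 9.2
position: [0.4251, -0.257, 0.1597]
ee_rot: [0.0, 1.0, -0.0, 0.002]
ft_force: [-0.4, 0.1, -0.9]
grip_width: 0.46
grasp_force: 31.1
```

Call:
{"method": "jog_arm", "body": {"dr": [[0, 0, 0], [0, 0, 0], [0, 0, 0], [0, 0, 0], [0, 0, 0], [0, 0, 0], [0, 0, 0], [0, 0, 0], [0, 0, 0], [0, 0, 0]], "translation": [[-0.65, 0.97, 0], [-0.65, 0.97, 0], [-0.65, 0.97, 0], [-0.65, 0.97, 0], [-0.65, 0.97, 0], [-0.65, 0.97, 0], [-0.65, 0.97, 0], [-0.5, 0.97, 0], [0, 0, 0], [0, 0, 0]], "jaw": [0.3, 0.3, 0.3, 0.3, 0.3, 0.3, 0.3, 0.3, 0.3, 0.3]}}

```text
clock: 10.2
position: [0.5506, -0.0623, 0.1568]
ee_rot: [-0.0, 1.0, -0.0, -0.0]
ft_force: [-0.4, -0.6, -1.2]
grip_width: 0.461
grasp_force: 31.0
```

```bash
python3 - <<'E'
from h import *
go((.552,-.062,.08,180),(.552,-.062,.015,180))
w=snap('wrist','w3')
E
```

```text
t 10.2 at [ 0.5506 -0.0623  0.1568] psi -180.0 tilt 0.06 w 0.461 F [-0.4 -0.6 -1.2]
 turn z 0.01 shift [-0.06  0.01  3.07] min rows 4
 turn z 0.0 shift [0.  0.  2.6] min rows 3
```

View pics/w3.png

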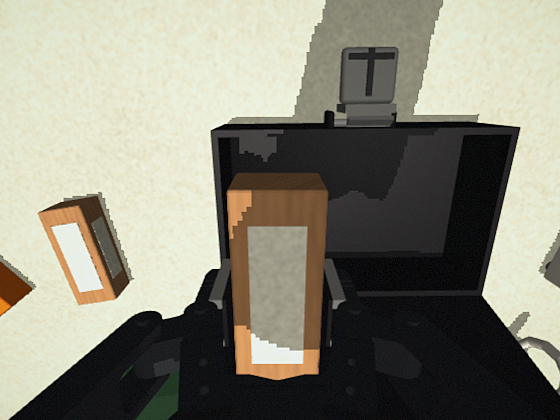

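The carton is held squarely at (278,275), over the open chest with rims at (215,130) to (518,130). I lower it.

Call:
{"method": "jog_arm", "body": {"dr": [[0, 0, 0], [0, 0, 0], [0, 0, 0], [0, 0, 0], [0, 0, 0], [0, 0, 0], [0, 0, 0], [0, 0, 0]], "translation": [[0, 0, 1], [0, 0, 1], [0, 0, 1], [0, 0, 1], [0, 0, 1], [0, 0, 0.5], [0, 0, 0.15], [0, 0, 0]], "jaw": [0.3, 0.3, 0.3, 0.3, 0.3, 0.3, 0.3, 0.3]}}

```text
clock: 11.05
position: [0.5499, -0.064, 0.0213]
ee_rot: [0.002, 1.0, 0.002, -0.001]
ft_force: [-40.0, 8.8, 76.4]
grip_width: 0.463
grasp_force: 63.6
```

Call:
{"method": "jog_arm", "body": {"dr": [[0, 0, 0], [0, 0, 0], [0, 0, 0], [0, 0, 0], [0, 0, 0], [0, 0, 0], [0, 0, 0], [0, 0, 0], [0, 0, 0], [0, 0, 0]], "translation": [[0, 0, 0], [0, 0, 0], [0, 0, 0], [0, 0, -0.5], [0, 0, -1], [0, 0, -1], [0, 0, -1], [0, 0, -1], [0, 0, -1], [0, 0, -0.5]], "jaw": [0.57, 0.57, 0.57, 0.57, 0.57, 0.57, 0.57, 0.57, 0.7, 1]}}

```text
clock: 12.05
position: [0.5516, -0.0636, 0.1685]
ee_rot: [0.001, 1.0, 0.0, 0.002]
ft_force: [-0.3, 0.1, 0.2]
grip_width: 0.853
grasp_force: 0.0
```

```bash
python3 - <<'E'
from h import *
w=snap('wrist','w4')
for uv,p,s,a in cartons(w,.032): print(np.round(uv,1),p.round(4),np.round(s,1),round(a,1), 'z37',onz(w,uv,.037).round(4))
go((.6089,-.249,.16,190),(.6089,-.249,.006,190))
E
```

```text
[ 85.7 249.9] [ 0.6089 -0.2489] [26.6 72.9] 10.0 z37 [ 0.6047 -0.2458  0.037 ]
[113.4 240.3] [ 0.5989 -0.2202] [14.1 64.7] 10.1 z37 [ 0.5947 -0.2177  0.037 ]
[277.3 193. ] [ 0.552  -0.0628] [26.7 73.6] 179.1 z37 [ 0.5486 -0.0632  0.037 ]
t 12.1 at [ 0.5521 -0.0634  0.1694] psi 179.9 tilt 0.27 w 0.929 F [1.  0.4 1.9]
 turn z -2.53 shift [-0.95 -7.7   0.38] min rows 8
 turn z 0.0 shift [0.   0.   6.16] min rows 7
```

Call:
{"method": "jog_arm", "body": {"dr": [[0, 0, 0], [0, 0, 0], [0, 0, 0], [0, 0, 0], [0, 0, 0], [0, 0, 0], [0, 0, 0], [0, 0, 0], [0, 0, 0]], "translation": [[0, -0.93, 0], [0, -0.93, 0], [0, -0.93, 0], [0, -0.93, 0], [0, -0.93, 0], [0, -0.93, 0], [-0.5, -0.93, 0], [-0.5, -0.93, 0], [-0.5, 0, 0]], "jaw": [1, 1, 1, 1, 1, 1, 1, 1, 1]}}

```text
clock: 13.0
position: [0.587, -0.2529, 0.1649]
ee_rot: [0.003, 1.0, -0.001, -0.001]
ft_force: [-1.4, -0.1, -0.9]
grip_width: 1.003
grasp_force: 0.0
```

Call:
{"method": "jog_arm", "body": {"dr": [[0, 0, -0.85], [0, 0, -0.85], [0, 0, -0.83], [0, 0, 0]], "translation": [[-0.4, 0, 0], [-0.38, 0, 0], [0, 0, 0], [0, 0, 0]], "jaw": [1, 1, 1, 1]}}

```text
clock: 13.4
position: [0.6073, -0.2482, 0.1646]
ee_rot: [-0.088, 0.996, 0.0, -0.001]
ft_force: [-0.6, -0.8, -0.6]
grip_width: 1.0
grasp_force: 0.0
```

```bash
python3 - <<'E'
from h import *
w=snap('wrist','w5')
for uv,p,s,a in cartons(w,.032): print(np.round(uv,1),p.round(4),np.round(s,1),round(a,1))
go((.6089,-.249,.16,190),(.6089,-.249,.012,190))
E
```

```text
[275.3 196.2] [ 0.609  -0.2493] [26.6 72.6] 10.2
[500.  169.7] [ 0.5508 -0.06  ] [27.  73.3] 179.6
t 13.4 at [ 0.6072 -0.2483  0.1649] psi -170.0 tilt 0.07 w 0.998 F [0.  0.4 0.1]
 turn z -0.0 shift [-0.06 -0.04  0.19] min rows 1
 turn z 0.0 shift [0.   0.   5.92] min rows 6
```

View pics/w4.png

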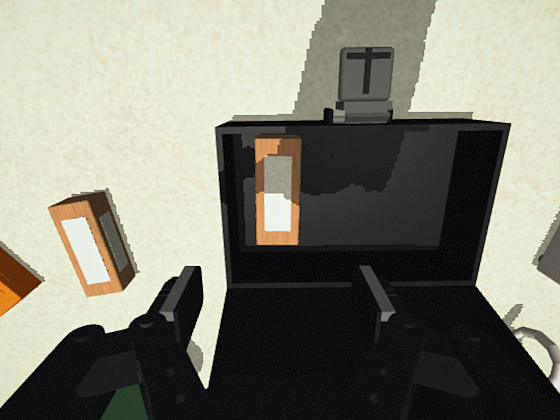

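Carton A lies flat in the chest at (278,190). I grasp B.

Call:
{"method": "jog_arm", "body": {"dr": [[0, 0, 0], [0, 0, 0], [0, 0, 0], [0, 0, 0], [0, 0, 0], [0, 0, 0], [0, 0, 0], [0, 0, 0]], "translation": [[-0.06, -0.04, 1], [0, 0, 1], [0, 0, 1], [0, 0, 1], [0, 0, 1], [0, 0, 0.7], [0, 0, 0.4], [0, 0, 0]], "jaw": [1, 1, 1, 1, 1, 1, 1, 1]}}

```text
clock: 14.25
position: [0.6087, -0.2484, 0.0121]
ee_rot: [-0.088, 0.996, 0.0, -0.001]
ft_force: [-0.7, 0.3, 0.9]
grip_width: 1.001
grasp_force: 0.0
```

Call:
{"method": "jog_arm", "body": {"dr": [[0, 0, 0], [0, 0, 0], [0, 0, 0], [0, 0, 0], [0, 0, 0], [0, 0, 0]], "translation": [[0, 0, 0], [0, 0, 0], [0, 0, 0], [0, 0, 0], [0, 0, 0], [0, 0, 0]], "jaw": [0.3, 0.3, 0.3, 0.3, 0.3, 0.3]}}

```text
clock: 14.85
position: [0.6101, -0.2488, 0.0144]
ee_rot: [-0.088, 0.996, -0.0, 0.001]
ft_force: [-1.3, 0.9, 6.3]
grip_width: 0.459
grasp_force: 31.7
```

Call:
{"method": "jog_arm", "body": {"dr": [[0, 0, 0], [0, 0, 0], [0, 0, 0], [0, 0, 0], [0, 0, 0.85], [0, 0, 0.85], [0, 0, 0.83], [0, 0, 0]], "translation": [[0, 0, -0.5], [0, 0, -1], [0, 0, -1], [0, 0, -1], [0, 0, -1], [0, 0, -1], [0, 0, -0.5], [0, 0, 0]], "jaw": [0.3, 0.3, 0.3, 0.3, 0.3, 0.3, 0.3, 0.3]}}

```text
clock: 15.65
position: [0.6103, -0.2491, 0.166]
ee_rot: [0.001, 1.0, -0.0, 0.002]
ft_force: [0.4, -1.0, -0.5]
grip_width: 0.465
grasp_force: 30.9
```

```bash
python3 - <<'E'
from h import *
go((.552,-.249,.16,180),(.552,.002,.16,180),(.552,.002,.02,180))
E
```

```text
t 15.7 at [ 0.6103 -0.2491  0.166 ] psi 179.9 tilt 0.21 w 0.465 F [ 0.4 -1.  -0.5]
 turn z -0.02 shift [2.33 0.   0.24] min rows 3
 turn z 0.0 shift [ 0.   10.04 -0.  ] min rows 11
 turn z 0.0 shift [0.  0.  5.6] min rows 6
```

Call:
{"method": "jog_arm", "body": {"dr": [[0, 0, 0], [0, 0, 0], [0, 0, 0], [0, 0, 0], [0, 0, 0], [0, 0, 0], [0, 0, 0], [0, 0, 0], [0, 0, 0], [0, 0, 0]], "translation": [[0.78, 1, 0], [0.78, 1, 0], [0.77, 1, 0], [0, 1, 0], [0, 1, 0], [0, 1, 0], [0, 1, 0], [0, 1, 0], [0, 1, 0], [0, 1, 0]], "jaw": [0.3, 0.3, 0.3, 0.3, 0.3, 0.3, 0.3, 0.3, 0.3, 0.3]}}

```text
clock: 16.65
position: [0.5506, 0.0025, 0.1626]
ee_rot: [-0.001, 1.0, -0.0, -0.001]
ft_force: [0.6, -0.7, -1.2]
grip_width: 0.463
grasp_force: 30.9
```

Call:
{"method": "jog_arm", "body": {"dr": [[0, 0, 0], [0, 0, 0], [0, 0, 0], [0, 0, 0], [0, 0, 0], [0, 0, 0], [0, 0, 0]], "translation": [[0, 0, 0.7], [0, 0, 1], [0, 0, 1], [0, 0, 1], [0, 0, 1], [0, 0, 0.6], [0, 0, 0]], "jaw": [0.3, 0.3, 0.3, 0.3, 0.3, 0.3, 0.3]}}

```text
clock: 17.35
position: [0.5495, 0.0013, 0.0287]
ee_rot: [-0.0, 1.0, -0.0, -0.002]
ft_force: [-0.6, -0.1, -0.7]
grip_width: 0.465
grasp_force: 30.8
```

```bash
python3 - <<'E'
from h import *
go((.552,.002,.022,180))
E
```

```text
t 17.4 at [0.5495 0.0013 0.0287] psi -180.0 tilt 0.24 w 0.465 F [-0.6 -0.1 -0.7]
 turn z 0.01 shift [-0.1   0.03  0.27] min rows 1
```

Call:
{"method": "jog_arm", "body": {"dr": [[0, 0, 0], [0, 0, 0], [0, 0, 0]], "translation": [[0, 0, 0.15], [0, 0, 0.15], [0, 0, 0]], "jaw": [0.3, 0.3, 0.3]}}

```text
clock: 17.65
position: [0.5516, 0.0015, 0.0237]
ee_rot: [0.0, 1.0, 0.0, 0.0]
ft_force: [-0.3, -0.7, -1.0]
grip_width: 0.456
grasp_force: 30.9
```

Call:
{"method": "jog_arm", "body": {"dr": [[0, 0, 0], [0, 0, 0], [0, 0, 0], [0, 0, 0], [0, 0, 0], [0, 0, 0], [0, 0, 0], [0, 0, 0], [0, 0, 0], [0, 0, 0]], "translation": [[0, 0, 0], [0, 0, 0], [0, 0, 0], [0, 0, -0.5], [0, 0, -1], [0, 0, -1], [0, 0, -1], [0, 0, -1], [0, 0, -1], [0, 0, -0.5]], "jaw": [0.57, 0.57, 0.57, 0.57, 0.57, 0.57, 0.57, 0.57, 0.7, 1]}}

```text
clock: 18.65
position: [0.5522, 0.0012, 0.1764]
ee_rot: [0.0, 1.0, 0.0, 0.002]
ft_force: [1.0, 0.3, -0.3]
grip_width: 0.853
grasp_force: 0.0
```

```bash
python3 - <<'E'
from h import *
w=snap('wrist','w6')
for uv,p,s,a in cartons(w,.032): print(np.round(uv,1),p.round(4),np.round(s,1),round(a,1))
go((.4155,.257,.17,188.3),(.4155,.257,.012,188.3))
E
```

```text
[277.  190.4] [0.552  0.0015] [27.2 72.9] 180.0
[206.7 189.9] [ 0.552  -0.0641] [27.1 73. ] 179.5
t 18.7 at [0.5527 0.0013 0.1772] psi 180.0 tilt 0.28 w 0.928 F [1.  0.7 1.3]
 turn z -2.09 shift [ 3.96 10.91  0.29] min rows 11
 turn z -0.0 shift [0.   0.   6.32] min rows 7
```

Call:
{"method": "jog_arm", "body": {"dr": [[0, 0, -0.7], [0, 0, -0.7], [0, 0, -0.7], [0, 0, 0]], "translation": [[0, 0, 0], [0, 0, 0], [0, 0, 0], [0.36, 0.91, 0]], "jaw": [1, 1, 1, 1]}}

```text
clock: 19.1
position: [0.5393, 0.02, 0.1727]
ee_rot: [-0.072, 0.997, -0.001, -0.0]
ft_force: [0.6, -1.6, -0.9]
grip_width: 0.996
grasp_force: 0.0
```

Call:
{"method": "jog_arm", "body": {"dr": [[0, 0, 0], [0, 0, 0], [0, 0, 0], [0, 0, 0], [0, 0, 0], [0, 0, 0], [0, 0, 0], [0, 0, 0], [0, 0, 0], [0, 0, 0]], "translation": [[0.36, 1, 0], [0.36, 1, 0], [0.36, 1, 0], [0.36, 1, 0], [0.36, 1, 0], [0.36, 1, 0], [0.36, 1, 0], [0.36, 1, 0], [0.36, 1, 0], [0.36, 1, 0]], "jaw": [1, 1, 1, 1, 1, 1, 1, 1, 1, 1]}}

```text
clock: 20.1
position: [0.4126, 0.2575, 0.1727]
ee_rot: [-0.073, 0.997, -0.0, -0.0]
ft_force: [0.4, -0.1, -0.2]
grip_width: 1.005
grasp_force: 0.0
```

Call:
{"method": "jog_arm", "body": {"dr": [[0, 0, 0]], "translation": [[0, 0, 0]], "jaw": [1]}}

```text
clock: 20.2
position: [0.4113, 0.2599, 0.1725]
ee_rot: [-0.076, 0.997, 0.0, -0.001]
ft_force: [-0.6, -0.0, -0.0]
grip_width: 0.995
grasp_force: 0.0
```

```bash
python3 - <<'E'
from h import *
w=snap('wrist','w7')
for uv,p,s,a in cartons(w,.032): print(np.round(uv,1),p.round(4),np.round(s,1),round(a,1))
go((.4155,.257,.012,188.3))
E
```

```text
[273.6 195.9] [0.415  0.2574] [26.7 71.7] 8.8
t 20.2 at [0.4124 0.258  0.1726] psi -171.4 tilt 0.06 w 1.006 F [ 0.3  0.3 -0.2]
 turn z 0.06 shift [-0.12 -0.06  6.42] min rows 7
```

View pics/w7.png

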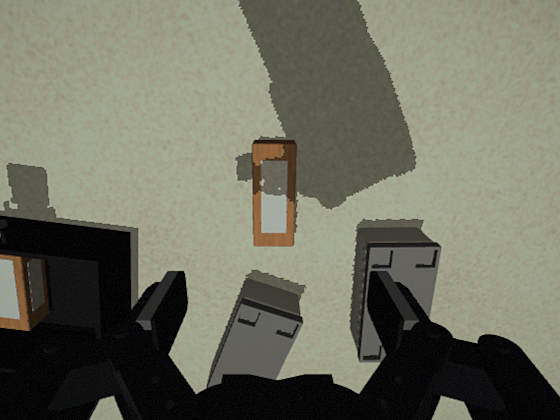

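Carton C at (274,195) is lined up, with the tubs at (255,340) and (400,300). I grasp it.

Call:
{"method": "jog_arm", "body": {"dr": [[0, 0, 0], [0, 0, 0], [0, 0, 0], [0, 0, 0], [0, 0, 0], [0, 0, 0], [0, 0, 0], [0, 0, 0]], "translation": [[-0.12, -0.06, 1], [0, 0, 1], [0, 0, 1], [0, 0, 1], [0, 0, 1], [0, 0, 1], [0, 0, 0.42], [0, 0, 0]], "jaw": [1, 1, 1, 1, 1, 1, 1, 1]}}

```text
clock: 21.05
position: [0.4163, 0.2544, 0.0116]
ee_rot: [-0.073, 0.997, -0.001, -0.001]
ft_force: [0.9, -0.4, 0.2]
grip_width: 1.0
grasp_force: 0.0
```

Call:
{"method": "jog_arm", "body": {"dr": [[0, 0, 0], [0, 0, 0], [0, 0, 0], [0, 0, 0], [0, 0, 0], [0, 0, 0]], "translation": [[0, 0, 0], [0, 0, 0], [0, 0, 0], [0, 0, 0], [0, 0, 0], [0, 0, 0]], "jaw": [0.3, 0.3, 0.3, 0.3, 0.3, 0.3]}}

```text
clock: 21.65
position: [0.4174, 0.2564, 0.0139]
ee_rot: [-0.073, 0.997, 0.001, 0.001]
ft_force: [-1.3, -0.3, 5.8]
grip_width: 0.46
grasp_force: 30.5
```

Call:
{"method": "jog_arm", "body": {"dr": [[0, 0, 0], [0, 0, 0], [0, 0, 0], [0, 0, 0], [0, 0, 0.72], [0, 0, 0.72], [0, 0, 0.71], [0, 0, 0]], "translation": [[0, 0, -0.5], [0, 0, -1], [0, 0, -1], [0, 0, -1], [0, 0, -1], [0, 0, -1], [0, 0, -0.5], [0, 0, 0]], "jaw": [0.3, 0.3, 0.3, 0.3, 0.3, 0.3, 0.3, 0.3]}}

```text
clock: 22.45
position: [0.4177, 0.2563, 0.1654]
ee_rot: [0.002, 1.0, 0.001, 0.001]
ft_force: [0.2, 0.5, -1.8]
grip_width: 0.459
grasp_force: 31.3
```

```bash
python3 - <<'E'
from h import *
go((.552,.063,.162,180),(.552,.063,.03,180))
E
```

```text
t 22.4 at [0.4177 0.2563 0.1654] psi 179.7 tilt 0.23 w 0.459 F [ 0.2  0.5 -1.8]
 turn z -0.07 shift [-5.37 -7.73  0.13] min rows 8
 turn z 0.0 shift [0.   0.   5.28] min rows 6
```

Call:
{"method": "jog_arm", "body": {"dr": [[0, 0, 0], [0, 0, 0], [0, 0, 0], [0, 0, 0], [0, 0, 0], [0, 0, 0], [0, 0, 0], [0, 0, 0], [0, 0, 0], [0, 0, 0]], "translation": [[-0.67, -0.97, 0], [-0.67, -0.97, 0], [-0.67, -0.97, 0], [-0.67, -0.97, 0], [-0.67, -0.97, 0], [-0.67, -0.97, 0], [-0.67, -0.97, 0], [-0.67, -0.97, 0], [0, 0, 0.2], [0, 0, 0]], "jaw": [0.3, 0.3, 0.3, 0.3, 0.3, 0.3, 0.3, 0.3, 0.3, 0.3]}}

```text
clock: 23.45
position: [0.5492, 0.0607, 0.1565]
ee_rot: [0.002, 1.0, -0.0, -0.001]
ft_force: [-0.5, -0.5, -1.9]
grip_width: 0.461
grasp_force: 31.3
```

Call:
{"method": "jog_arm", "body": {"dr": [[0, 0, 0], [0, 0, 0], [0, 0, 0], [0, 0, 0], [0, 0, 0], [0, 0, 0], [0, 0, 0]], "translation": [[0, 0, 0.7], [0, 0, 1], [0, 0, 1], [0, 0, 1], [0, 0, 1], [0, 0, 0.3], [0, 0, 0]], "jaw": [0.3, 0.3, 0.3, 0.3, 0.3, 0.3, 0.3]}}

```text
clock: 24.15
position: [0.5489, 0.0621, 0.032]
ee_rot: [0.001, 1.0, -0.0, -0.001]
ft_force: [-0.1, 0.3, -0.9]
grip_width: 0.458
grasp_force: 31.2
```

```bash
python3 - <<'E'
from h import *
go((.552,.062,.024,180))
E
```

```text
t 24.1 at [0.5489 0.0621 0.032 ] psi 179.9 tilt 0.14 w 0.458 F [-0.1  0.3 -0.9]
 turn z -0.03 shift [-0.13 -0.    0.32] min rows 1
```

Call:
{"method": "jog_arm", "body": {"dr": [[0, 0, 0], [0, 0, 0], [0, 0, 0]], "translation": [[0, 0, 0.15], [0, 0, 0.15], [0, 0, 0]], "jaw": [0.3, 0.3, 0.3]}}

```text
clock: 24.45
position: [0.5502, 0.0615, 0.0256]
ee_rot: [0.002, 1.0, 0.0, 0.0]
ft_force: [0.3, -0.4, -1.5]
grip_width: 0.462
grasp_force: 31.2
```

Call:
{"method": "jog_arm", "body": {"dr": [[0, 0, 0], [0, 0, 0], [0, 0, 0], [0, 0, 0], [0, 0, 0], [0, 0, 0], [0, 0, 0], [0, 0, 0], [0, 0, 0], [0, 0, 0]], "translation": [[0, 0, 0], [0, 0, 0], [0, 0, 0], [0, 0, -0.5], [0, 0, -1], [0, 0, -1], [0, 0, -1], [0, 0, -1], [0, 0, -1], [0, 0, -1]], "jaw": [0.55, 0.55, 0.55, 0.55, 0.55, 0.55, 0.5, 0.3, 0.1, 0]}}

```text
clock: 25.45
position: [0.55, 0.061, 0.19]
ee_rot: [0.002, 1.0, 0.0, 0.0]
ft_force: [0.7, 0.9, -0.3]
grip_width: 0.007
grasp_force: 0.0
```

```bash
python3 - <<'E'
from h import *
w=snap('wrist','w8')
for uv,p,s,a in cartons(w,.032): print(np.round(uv,1),p.round(4),np.round(s,1),round(a,1))
c=snap('scene','sc1'); d=snap('side','s4')
go((.552,0,.30,180))
cv2.imwrite('pics/cr2.png',np.hstack([cv2.resize(c['color'][130:260,200:370,::-1],(400,300)),cv2.resize(d['color'][110:250,200:330,::-1],(400,300))]))
E
```

```text
[214.9 188.8] [0.5515 0.0007] [27.2 73. ] 179.8
[173.7 185.3] [ 0.5485 -0.0394] [ 9.7 63.5] 179.8
[147.9 189. ] [ 0.5513 -0.0649] [27.3 73.2] 179.3
[277.2 186.6] [0.5497 0.0615] [26.9 72.7] 179.8
t 25.6 at [0.551  0.0612 0.1902] psi 179.8 tilt 0.22 w -0.001 F [-0.5  0.  -0.5]
 turn z -0.06 shift [-0.04 -2.45 -4.39] min rows 5
```

View pics/cr2.png

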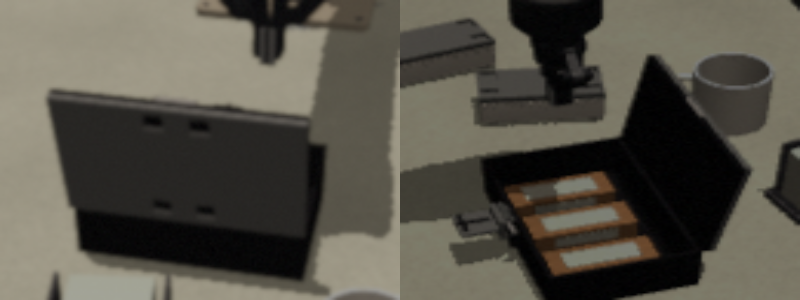

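All three cartons lie flat in the open chest, seen in the right crop at (560,190), (575,220) and (600,255). The lid is upright. I go behind the lid.

Call:
{"method": "jog_arm", "body": {"dr": [[0, 0, 0], [0, 0, 0], [0, 0, 0], [0, 0, 0], [0, 0, 0]], "translation": [[0, -0.5, -1], [0, -0.5, -1], [0, -0.5, -1], [0, -0.5, -1], [0, -0.4, -0.4]], "jaw": [0, 0, 0, 0, 0]}}

```text
clock: 26.1
position: [0.5502, 0.0003, 0.2996]
ee_rot: [0.002, 1.0, 0.0, 0.001]
ft_force: [0.3, -0.6, -0.1]
grip_width: 0.001
grasp_force: 0.0
```

Call:
{"method": "jog_arm", "body": {"dr": [[0, 0, 0], [0, 0, 0], [0, 0, 0], [0, 0, 0], [0, 0, 0], [0, 0, 0], [0, 0, 0], [0, 0, 0], [0, 0, 0]], "translation": [[-0.9, 0, 0], [-0.9, 0, 0], [-0.9, 0, 0], [-0.9, 0, 0], [-0.9, 0, 0], [-0.9, 0, 0], [-0.9, 0, 0], [-0.3, 0, 0], [0, 0, 0]], "jaw": [0, 0, 0, 0, 0, 0, 0, 0, 0]}}

```text
clock: 27.0
position: [0.7148, 0.0004, 0.296]
ee_rot: [0.002, 1.0, -0.0, -0.001]
ft_force: [0.3, 0.4, -0.7]
grip_width: -0.004
grasp_force: 0.0
```

```bash
python3 - <<'E'
from h import *
go((.715,0.001,.187,180))
E
```

```text
t 27.0 at [7.148e-01 4.000e-04 2.960e-01] psi 179.8 tilt 0.14 w -0.004 F [ 0.3  0.4 -0.7]
 turn z -0.06 shift [-0.01  0.02  4.36] min rows 5
```

Call:
{"method": "jog_arm", "body": {"dr": [[0, 0, 0], [0, 0, 0], [0, 0, 0], [0, 0, 0], [0, 0, 0], [0, 0, 0], [0, 0, 0], [0, 0, 0], [0, 0, 0]], "translation": [[0, 0, 0.9], [0, 0, 0.9], [0, 0, 0.9], [0, 0, 0.9], [0, 0, 0.76], [0.5, 0, 0], [0.5, 0, 0], [0.4, 0, 0], [0.34, 0, 0]], "jaw": [0, 0, 0, 0, 0, 0, 0, 0, 0]}}

```text
clock: 27.9
position: [0.6701, 0.0008, 0.1891]
ee_rot: [0.002, 1.0, 0.0, 0.0]
ft_force: [1.5, 0.2, 1.2]
grip_width: 0.002
grasp_force: 0.7
```

Call:
{"method": "jog_arm", "body": {"dr": [[0, 0, 0], [0, 0, 0], [0, 0, 0], [0, 0, 0], [0, 0, 0], [0, 0, 0], [0, 0, 0], [0, 0, 0], [0, 0, 0], [0, 0, 0]], "translation": [[0.43, 0, -0.08], [0.43, 0, -0.08], [0.44, 0, 0], [0.44, 0, 0], [0.43, 0, 0.07], [0.43, 0, 0.07], [0.41, 0, 0.15], [0.41, 0, 0.15], [0.38, 0, 0.21], [0.38, 0, 0.21]], "jaw": [0, 0, 0, 0, 0, 0, 0, 0, 0, 0]}}

```text
clock: 28.9
position: [0.5661, 0.0011, 0.1715]
ee_rot: [0.002, 1.0, 0.0, 0.0]
ft_force: [1.9, -0.2, -0.2]
grip_width: -0.003
grasp_force: 0.6
```

```bash
python3 - <<'E'
from h import *
go((.567,0.001,.1695,180))
E
```

```text
t 28.9 at [0.5661 0.0011 0.1715] psi 179.8 tilt 0.06 w -0.003 F [ 1.9 -0.2 -0.2]
 turn z -0.05 shift [-0.04 -0.    0.08] min rows 1
```

Call:
{"method": "jog_arm", "body": {"dr": [[0, 0, 0], [0, 0, 0], [0, 0, 0], [0, 0, 0], [0, 0, 0], [0, 0, 0], [0, 0, 0], [0, 0, 0], [0, 0, 0], [0, 0, 0]], "translation": [[0.34, 0, 0.32], [0.34, 0, 0.3], [0.28, 0, 0.33], [0.28, 0, 0.33], [0.22, 0, 0.38], [0.22, 0, 0.38], [0.16, 0, 0.41], [0.16, 0, 0.41], [0.08, 0, 0.43], [0.05, 0, 0.35]], "jaw": [0, 0, 0, 0, 0, 0, 0, 0, 0, 0]}}

```text
clock: 29.9
position: [0.5135, 0.0014, 0.0798]
ee_rot: [0.002, 1.0, 0.0, 0.0]
ft_force: [-1.8, 0.2, 3.3]
grip_width: -0.005
grasp_force: 1.2
```

Call:
{"method": "jog_arm", "body": {"dr": [[0, 0, 0], [0, 0, 0], [0, 0, 0], [0, 0, 0]], "translation": [[0, 0, 0.1], [0, 0, 0.1], [0, 0, 0.1], [0, 0, 0]], "jaw": [0, 0, 0, 0]}}

```text
clock: 30.3
position: [0.5134, 0.0015, 0.0771]
ee_rot: [0.002, 1.0, 0.002, -0.001]
ft_force: [-32.8, -0.3, 73.4]
grip_width: -0.0
grasp_force: 36.6
```

```bash
python3 - <<'E'
from h import *
go((.513,0.001,.076,180))
E
```

```text
t 30.3 at [0.5134 0.0015 0.0771] psi 179.7 tilt 0.23 w -0.0 F [-32.8  -0.3  73.4]
 turn z -0.07 shift [ 0.02 -0.02  0.04] min rows 1
```

Call:
{"method": "jog_arm", "body": {"dr": [[0, 0, 0], [0, 0, 0], [0, 0, 0], [0, 0, 0], [0, 0, 0], [0, 0, 0], [0, 0, 0], [0, 0, 0], [0, 0, 0], [0, 0, 0]], "translation": [[0, 0, -0.5], [0, 0, -1], [0, 0, -1], [0, 0, -1], [0.5, 1, -1], [0.5, 1, -1], [0.5, 1, -1], [0.5, 1, -1], [0.5, 1, -1], [0.5, 1, -0.5]], "jaw": [0, 0, 0, 0, 0, 0, 0, 0, 0, 0]}}

```text
clock: 31.3
position: [0.4391, 0.1531, 0.2995]
ee_rot: [0.002, 1.0, 0.001, 0.001]
ft_force: [0.1, -0.3, -0.4]
grip_width: 0.004
grasp_force: 0.0
```

Call:
{"method": "jog_arm", "body": {"dr": [[0, 0, 0], [0, 0, 0], [0, 0, 0], [0, 0, 0], [0, 0, 0], [0, 0, 0], [0, 0, 0]], "translation": [[0.4, 1, 0], [0.2, 1, 0], [0, 1, 0], [0, 1, 0], [0, 1, 0], [0, 0, 0], [0, 0, 0]], "jaw": [1, 1, 1, 1, 1, 1, 1]}}

```text
clock: 32.0
position: [0.4245, 0.2769, 0.297]
ee_rot: [0.002, 1.0, -0.0, -0.0]
ft_force: [-0.2, 0.3, 0.7]
grip_width: 0.999
grasp_force: 0.0
```

```bash
python3 - <<'E'
from h import *
go((.584,.26,.2,180))
w=snap('wrist','w9');d=snap('side','s5')
cv2.imwrite('pics/cr3.png',np.hstack([cv2.resize(w['color'][:,:,::-1],(533,400)),cv2.resize(d['color'][150:270,205:330,::-1],(267,400))]))
E
```

```text
t 32.0 at [0.4245 0.2769 0.297 ] psi 179.8 tilt 0.07 w 0.999 F [-0.2  0.3  0.7]
 turn z -0.04 shift [-6.38 -0.68  3.88] min rows 7
```

View pics/cr3.png

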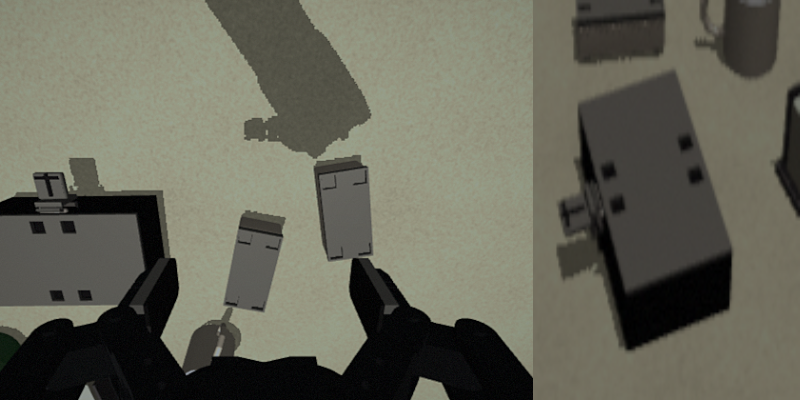

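The lid is shut and caught, with its recesses at (40,228), (68,227), (57,295) and (85,295). The tub tops are at (253,270) and (345,213). I measure them.

```bash
cat >> h.py <<'E'
def rect(c,roi,z,lo=70,hi=140,smax=40,dbg=0):
    x0,y0,x1,y1=roi; h=cv2.cvtColor(c['color'],cv2.COLOR_RGB2HSV)[y0:y1,x0:x1]
    m=((h[...,1]<smax)&(h[...,2]>lo)&(h[...,2]<hi)).astype(np.uint8)
    m=cv2.morphologyEx(m,cv2.MORPH_OPEN,np.ones((3,3)))
    k=max(cv2.findContours(m,0,1)[0],key=cv2.contourArea)
    W=np.array([onz(c,e[0]+[x0,y0],z)[:2] for e in cv2.convexHull(k)],np.float32)*1000; r=cv2.minAreaRect(W)
    b=cv2.boxPoints(r); e=b[1]-b[0]; f=b[2]-b[1]; l=e if np.hypot(*e)>np.hypot(*f) else f
    return np.array(r[0])/1000,np.round(sorted(r[1]),1),(np.degrees(np.arctan2(l[1],l[0]))+90)%180-90,cv2.contourArea(k)
def holes(c,roi,z,thr=35,a=(30,400)):
    x0,y0,x1,y1=roi; g=cv2.cvtColor(c['color'],cv2.COLOR_RGB2GRAY)[y0:y1,x0:x1]
    n,l,st,ce=cv2.connectedComponentsWithStats((g<thr).astype(np.uint8))
    return [((ce[k]+[x0,y0]).round(1),int(st[k,4]),onz(c,ce[k]+[x0,y0],z).round(4)) for k in range(1,n) if a[0]<st[k,4]<a[1]]
E
python3 - <<'E'
from h import *
w=dict(np.load('pics/w9.npz'))
h=cv2.cvtColor(w['color'],cv2.COLOR_RGB2HSV)
for q in[(266,290),(263,240),(362,220),(362,170),(340,220),(80,270),(300,290),(335,220)]: print(q,h[q[1],q[0]])
for z in(.058,.05):
  print(z,rect(w,(230,215,310,330),z),rect(w,(320,160,395,280),z))
for t in holes(w,(0,222,145,320),.075): print(t)
for nm in('w9',):
  print('tubA',*holes(w,(235,240,300,330),.055,a=(8,100)),sep='\n');print('tubB',*holes(w,(330,175,395,275),.055,a=(8,100)),sep='\n')
E
```

```text
(266, 290) [25 16 96]
(263, 240) [53 51 20]
(362, 220) [30 18 97]
(362, 170) [30 30 67]
(340, 220) [ 23  20 103]
(80, 270) [26 22 91]
(300, 290) [ 44  31 162]
(335, 220) [19 38 54]
0.058 (array([0.58652466, 0.25867966]), array([ 65. , 130.1]), np.float32(-11.845154), 3493.5) (array([0.49927484, 0.39022366]), array([ 64.4, 130.2]), np.float32(9.315376), 4147.5)
0.05 (array([0.59166846, 0.25828766]), array([ 66.3, 132.8]), np.float32(-11.845139), 3493.5) (array([0.50258469, 0.39259668]), array([ 65.7, 132.9]), np.float32(9.315384), 4147.5)
(array([ 39.2, 238.5]), 159, array([ 0.5058, -0.0212,  0.075 ]))
(array([ 71.2, 237.6]), 162, array([0.5047, 0.0192, 0.075 ]))
(array([136.8, 308.7]), 232, array([0.6103, 0.086 , 0.075 ]))
(array([ 59.5, 309.8]), 126, array([ 0.6118, -0.0195,  0.075 ]))
(array([ 89. , 309.4]), 120, array([0.6113, 0.0207, 0.075 ]))
tubA
(array([276.8, 243.4]), 81, array([0.5226, 0.2764, 0.055 ]))
(array([256.6, 254.4]), 14, array([0.5389, 0.2492, 0.055 ]))
(array([285.8, 260. ]), 13, array([0.5473, 0.2884, 0.055 ]))
(array([243.1, 318.5]), 23, array([0.6421, 0.2272, 0.055 ]))
(array([270.2, 323.1]), 24, array([0.6503, 0.2664, 0.055 ]))
tubB
(array([378. , 175.5]), 13, array([0.4309, 0.4014, 0.055 ]))
(array([364.5, 177.6]), 12, array([0.4335, 0.385 , 0.055 ]))
(array([337.7, 182.9]), 18, array([0.4402, 0.3522, 0.055 ]))
(array([375.8, 192.3]), 10, array([0.4524, 0.4008, 0.055 ]))
(array([344.3, 197.3]), 11, array([0.4589, 0.3617, 0.055 ]))
(array([382.2, 265.8]), 20, array([0.5565, 0.4197, 0.055 ]))
(array([353.4, 269.9]), 21, array([0.5627, 0.381 , 0.055 ]))
(array([373.7, 272.7]), 29, array([0.5672, 0.4092, 0.055 ]))
```

Call:
{"method": "jog_arm", "body": {"dr": [[0, 0, 0], [0, 0, 0], [0, 0, 0], [0, 0, 0], [0, 0, 0], [0, 0, 0], [0, 0, 0], [0, 0, 0], [0, 0, 0], [0, 0, 0]], "translation": [[0, -1, 0], [0, -1, 0], [0, -1, 0], [0, -1, 0], [0, -1, 0], [0, -1, 0], [0, -1, 0], [0, -1, 0], [0, -1, 0], [0, -1, 0]], "jaw": [1, 1, 1, 1, 1, 1, 1, 1, 1, 1]}}

```text
clock: 33.1
position: [0.4233, 0.0248, 0.2978]
ee_rot: [0.003, 1.0, 0.001, 0.0]
ft_force: [0.2, 0.6, -0.1]
grip_width: 1.002
grasp_force: 0.0
```

Call:
{"method": "jog_arm", "body": {"dr": [[0, 0, 0], [0, 0, 0], [0, 0, 0]], "translation": [[0, -1, 0], [0, 0, 0], [0, 0, 0]], "jaw": [1, 1, 1]}}

```text
clock: 33.4
position: [0.4234, 0.0011, 0.2978]
ee_rot: [0.003, 1.0, 0.001, 0.0]
ft_force: [-0.4, 1.2, 0.7]
grip_width: 0.995
grasp_force: 0.0
```

```bash
python3 - <<'E'
from h import *
go((.42,.15,.297,168),(.56,.264,.2,168))
w=snap('wrist','w10');w9=dict(np.load('pics/w9.npz'))
A=holes(w,(170,215,390,325),.075,a=(60,400))
for t in A: print(t)
B=holes(w9,(0,222,110,320),.075,a=(60,400))
for b in B:
    j=min(A,key=lambda t:np.linalg.norm(t[2]-b[2])); print(tri(w9,b[0],w,j[0]))
try: print(rect(w,(450,200,560,330),.058))
except Exception as e: print(e)
cv2.imwrite('pics/cr4.png',cv2.resize(w['color'][200:330,160:560,::-1],(800,260)))
E
```

```text
t 33.4 at [0.4234 0.0011 0.2978] psi 179.7 tilt 0.07 w 0.995 F [-0.4  1.2  0.7]
 turn z 2.92 shift [1.37 5.8  0.03] min rows 6
 turn z 0.0 shift [-4.53  5.62  3.88] min rows 6
(array([293. , 237.5]), 157, array([0.5047, 0.0212, 0.075 ]))
(array([260.8, 238.4]), 161, array([ 0.5057, -0.0192,  0.075 ]))
(array([263.5, 309.5]), 120, array([ 0.6117, -0.0178,  0.075 ]))
(array([292.5, 309.5]), 120, array([0.6119, 0.0217, 0.075 ]))
(array([ 0.5021696 , -0.01911508,  0.05927573]), np.float64(0.019482449970026287))
(array([ 0.50456667, -0.01902377,  0.07763105]), np.float64(9.855832126443724e-05))
(array([0.50348746, 0.02106502, 0.07767876]), np.float64(3.6682194367266096e-05))
(array([ 0.61006087, -0.017701  ,  0.07726269]), np.float64(0.00014663354324939321))
(array([0.61051084, 0.02162119, 0.0764454 ]), np.float64(0.0005086819245699688))
(array([0.58409747, 0.27158185]), array([ 61.6, 126.8]), np.float32(9.743126), 2405.5)
```

View pics/cr4.png

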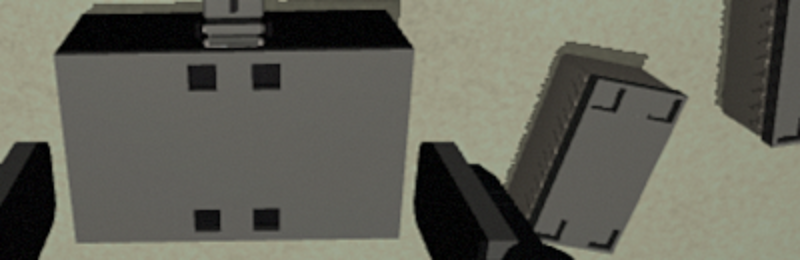

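The crop shows the shut lid with four recesses at (202,77), (266,77), (207,220) and (266,219), and tub A at (610,170). Recess rims triangulate to z of about 0.077, as they should. The bay is at (0.557, 0.0015) with yaw about 0.7°.

Call:
{"method": "jog_arm", "body": {"dr": [[0, 0, 0.97], [0, 0, 0.97], [0, 0, 0.97], [0, 0, 0]], "translation": [[0, 0, 0], [0, 0, 0], [0, 0, 0], [0, 0, 0]], "jaw": [1, 1, 1, 1]}}

```text
clock: 33.85
position: [0.4235, 0.0025, 0.2977]
ee_rot: [0.103, 0.995, -0.0, -0.0]
ft_force: [0.1, 0.1, 0.7]
grip_width: 1.003
grasp_force: 0.0
```

```bash
python3 - <<'E'
from h import *
go((.5865,.2587,.16,168.15),(.5865,.2587,.02,168.15))
w=dict(np.load('pics/w10.npz'));w9=dict(np.load('pics/w9.npz'))
print(tri(w9,(256.6,254.4),w,(467,250)),tri(w9,(285.8,260),w,(493,256)))
E
```

```text
t 33.9 at [0.4235 0.0025 0.2977] psi 168.1 tilt 0.01 w 1.003 F [0.1 0.1 0.7]
 turn z -0.0 shift [-4.28 11.37  5.51] min rows 12
 turn z -0.0 shift [0.  0.  5.6] min rows 6
(array([0.53091003, 0.24992367, 0.06528525]), np.float64(0.004686830338774087)) (array([0.54118304, 0.28816737, 0.06217641]), np.float64(0.004076051241790052))
```

Call:
{"method": "jog_arm", "body": {"dr": [[0, 0, 0], [0, 0, 0], [0, 0, 0], [0, 0, 0], [0, 0, 0], [0, 0, 0], [0, 0, 0], [0, 0, 0], [0, 0, 0], [0, 0, 0]], "translation": [[-0.36, 0.95, 0.3], [-0.36, 0.95, 0.3], [-0.36, 0.95, 0.3], [-0.36, 0.95, 0.3], [-0.36, 0.95, 0.3], [-0.36, 0.95, 0.3], [-0.36, 0.95, 0.3], [-0.36, 0.95, 0.3], [-0.36, 0.95, 0.3], [-0.36, 0.95, 0.3]], "jaw": [1, 1, 1, 1, 1, 1, 1, 1, 1, 1]}}

```text
clock: 34.85
position: [0.5606, 0.2174, 0.222]
ee_rot: [0.102, 0.995, -0.0, -0.0]
ft_force: [0.5, 0.0, -0.2]
grip_width: 0.996
grasp_force: 0.0
```

Call:
{"method": "jog_arm", "body": {"dr": [[0, 0, 0], [0, 0, 0], [0, 0, 0], [0, 0, 0], [0, 0, 0]], "translation": [[-0.36, 0.95, 0.3], [-0.32, 0.92, 0.3], [0, 0, 0], [0, 0, 0], [0, 0, 0]], "jaw": [1, 1, 1, 1, 1]}}

```text
clock: 35.35
position: [0.5866, 0.2573, 0.2081]
ee_rot: [0.103, 0.995, -0.0, 0.0]
ft_force: [0.2, -0.2, 0.4]
grip_width: 0.994
grasp_force: 0.0
```

```bash
python3 - <<'E'
from h import *
go((.5865,.2587,.02,168.15))
w=snap('wrist','w11')
m=proj(w,(.5865,.2587,.058));print(m)
x,y=m.astype(int)
print(rect(w,(max(x-70,0),max(y-110,0),x+70,min(y+110,419)),.058))
E
```

```text
t 35.4 at [0.5866 0.2573 0.2081] psi 168.2 tilt 0.02 w 0.994 F [ 0.2 -0.2  0.4]
 turn z 0.0 shift [0.02 0.06 7.52] min rows 8
[278.08691224 190.58358363]
(array([0.61175159, 0.25326355]), array([63.3, 76.1]), np.float32(-11.940018), 3988.5)
```

View pics/w11.png

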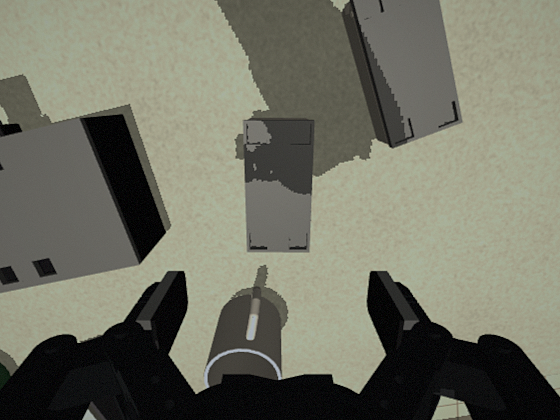

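The wrist view shows tub A's top with corners at about (246,120), (314,120), (309,251) and (247,252), partly in shadow. The mug lies beyond it at (245,330).

```bash
python3 - <<'E'
from h import *
w=dict(np.load('pics/w11.npz'));g=cv2.cvtColor(w['color'],cv2.COLOR_RGB2GRAY)
print('row profile',{r:int(g[r,265:300].mean()) for r in list(range(112,132,1))+list(range(242,258))})
P=np.array([onz(w,p,.058) for p in[(245,120),(314,120),(309.5,252),(247,252)]]);print(P.round(4),P.mean(0).round(4))
E
```

```text
row profile {112: 92, 113: 93, 114: 93, 115: 93, 116: 95, 117: 87, 118: 64, 119: 58, 120: 45, 121: 62, 122: 61, 123: 60, 124: 61, 125: 61, 126: 62, 127: 64, 128: 64, 129: 64, 130: 64, 131: 64, 242: 107, 243: 107, 244: 107, 245: 107, 246: 98, 247: 79, 248: 74, 249: 91, 250: 107, 251: 110, 252: 145, 253: 175, 254: 171, 255: 169, 256: 168, 257: 168}
[[0.5169 0.2432 0.058 ]
 [0.5295 0.3031 0.058 ]
 [0.6567 0.2768 0.058 ]
 [0.6436 0.2144 0.058 ]] [0.5867 0.2594 0.058 ]
```

Call:
{"method": "jog_arm", "body": {"dr": [[0, 0, 0], [0, 0, 0], [0, 0, 0], [0, 0, 0], [0, 0, 0], [0, 0, 0], [0, 0, 0], [0, 0, 0], [0, 0, 0]], "translation": [[0, 0.06, 1], [0, 0, 1], [0, 0, 1], [0, 0, 1], [0, 0, 1], [0, 0, 1], [0, 0, 1], [0, 0, 0.5], [0, 0, 0]], "jaw": [1, 1, 1, 1, 1, 1, 1, 1, 1]}}

```text
clock: 36.3
position: [0.586, 0.2586, 0.0191]
ee_rot: [0.103, 0.995, -0.001, -0.001]
ft_force: [-0.4, -0.3, 0.5]
grip_width: 1.005
grasp_force: 0.0
```

Call:
{"method": "jog_arm", "body": {"dr": [[0, 0, 0], [0, 0, 0], [0, 0, 0], [0, 0, 0], [0, 0, 0]], "translation": [[0, 0, 0], [0, 0, 0], [0, 0, 0], [0, 0, 0], [0, 0, 0]], "jaw": [0.5, 0.5, 0.5, 0.5, 0.5], "squeeze": 40}}

```text
clock: 36.8
position: [0.5881, 0.2595, 0.0222]
ee_rot: [0.103, 0.995, 0.001, 0.001]
ft_force: [-1.5, -1.6, 7.1]
grip_width: 0.742
grasp_force: 45.7
```

Call:
{"method": "jog_arm", "body": {"dr": [[0, 0, 0], [0, 0, 0], [0, 0, 0], [0, 0, 0], [0, 0, 0], [0, 0, -0.7], [0, 0, -0.8], [0, 0, -0.8], [0, 0, -0.8], [0, 0, 0]], "translation": [[0, 0, -0.5], [0, 0, -1], [0, 0, -1], [0, 0, -1], [0, 0, -1], [0, 0, -1], [0, 0, -0.5], [0, 0, 0], [0, 0, 0], [0, 0, 0]], "jaw": [0.5, 0.5, 0.5, 0.5, 0.5, 0.5, 0.5, 0.5, 0.5, 0.5]}}

```text
clock: 37.8
position: [0.5869, 0.2594, 0.1712]
ee_rot: [-0.005, 1.0, 0.0, 0.0]
ft_force: [0.7, -0.3, -4.1]
grip_width: 0.744
grasp_force: 45.3
```

```bash
python3 - <<'E'
from h import *
go((.557,.0015,.17,180.7),(.557,.0015,.10,180.7))
E
```

```text
t 37.8 at [0.5869 0.2594 0.1712] psi -179.4 tilt 0.04 w 0.744 F [ 0.7 -0.3 -4.1]
 turn z -0.03 shift [  1.32 -10.3    0.05] min rows 11
 turn z -0.0 shift [0.  0.  2.8] min rows 3
```

Call:
{"method": "jog_arm", "body": {"dr": [[0, 0, 0], [0, 0, 0], [0, 0, 0], [0, 0, 0], [0, 0, 0], [0, 0, 0], [0, 0, 0], [0, 0, 0], [0, 0, 0], [0, 0, 0]], "translation": [[0.12, -0.9, 0], [0.12, -1, 0], [0.12, -1, 0], [0.12, -1, 0], [0.12, -1, 0], [0.12, -1, 0], [0.12, -1, 0], [0.12, -1, 0], [0.12, -1, 0], [0.12, -1, 0]], "jaw": [0.5, 0.5, 0.5, 0.5, 0.5, 0.5, 0.5, 0.5, 0.5, 0.5]}}

```text
clock: 38.8
position: [0.559, 0.0107, 0.1708]
ee_rot: [-0.004, 1.0, 0.0, 0.0]
ft_force: [0.2, 0.5, -3.2]
grip_width: 0.742
grasp_force: 45.4
```

Call:
{"method": "jog_arm", "body": {"dr": [[0, 0, 0], [0, 0, 0], [0, 0, 0], [0, 0, 0], [0, 0, 0], [0, 0, 0]], "translation": [[0, -0.4, 0], [0, 0, 0.8], [0, 0, 0.8], [0, 0, 0.8], [0, 0, 0], [0, 0, 0]], "jaw": [0.5, 0.5, 0.5, 0.5, 0.5, 0.5]}}

```text
clock: 39.4
position: [0.5596, 0.0021, 0.1108]
ee_rot: [-0.005, 1.0, 0.0, -0.0]
ft_force: [0.6, -0.8, -2.8]
grip_width: 0.744
grasp_force: 45.6
```

```bash
python3 - <<'E'
from h import *
go((.5583,.0015,.1,180.7))
w=snap('wrist','w12'); d=snap('side','s6')
cv2.imwrite('pics/cr5.png',np.hstack([cv2.resize(w['color'][:,:,::-1],(450,338)),cv2.resize(d['color'][140:260,205:330,::-1],(350,338))]))
E
```

```text
t 39.4 at [0.5596 0.0021 0.1108] psi -179.5 tilt 0.01 w 0.744 F [ 0.6 -0.8 -2.8]
 turn z -0.04 shift [ 0.05 -0.02  0.43] min rows 1
```

View pics/cr5.png

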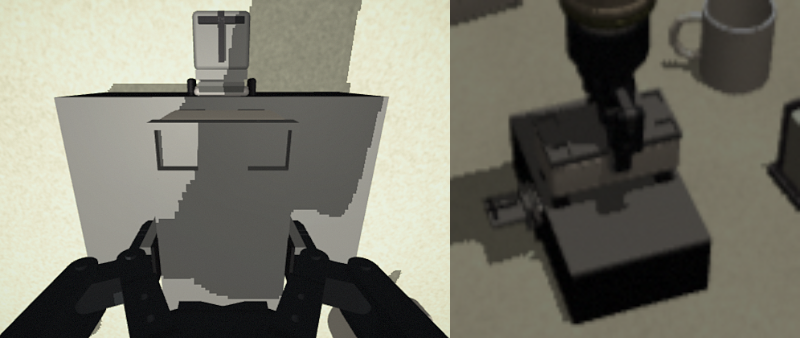

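The wrist view has the tub centred on column 224 and the lid edges at 55 to 387, so it is centred. I lower in steps and watch the force.

Call:
{"method": "jog_arm", "body": {"dr": [[0, 0, 0], [0, 0, 0], [0, 0, 0], [0, 0, 0], [0, 0, 0]], "translation": [[0.05, -0.03, 0.2], [0, 0, 0.2], [0, 0, 0.08], [0, 0, 0.06], [0, 0, 0]], "jaw": [0.5, 0.5, 0.5, 0.5, 0.5]}}

```text
clock: 40.0
position: [0.5581, 0.0009, 0.0966]
ee_rot: [-0.005, 1.0, -0.0, -0.0]
ft_force: [0.3, -0.3, -2.1]
grip_width: 0.743
grasp_force: 45.7
```

Call:
{"method": "jog_arm", "body": {"dr": [[0, 0, 0], [0, 0, 0], [0, 0, 0]], "translation": [[0, 0, 0.05], [0, 0, 0.05], [0, 0, 0]], "jaw": [0.5, 0.5, 0.5]}}

```text
clock: 40.3
position: [0.5584, 0.0009, 0.0944]
ee_rot: [-0.005, 1.0, 0.0, 0.0]
ft_force: [-0.4, 0.6, -2.8]
grip_width: 0.742
grasp_force: 46.1
```

Call:
{"method": "jog_arm", "body": {"dr": [[0, 0, 0], [0, 0, 0]], "translation": [[0, 0, 0.05], [0, 0, 0]], "jaw": [0.5, 0.5]}}

```text
clock: 40.5
position: [0.5583, 0.0009, 0.0941]
ee_rot: [-0.005, 1.0, 0.0, 0.0]
ft_force: [-5.8, 0.1, 8.8]
grip_width: 0.745
grasp_force: 47.3
```

Call:
{"method": "jog_arm", "body": {"dr": [[0, 0, 0], [0, 0, 0], [0, 0, 0], [0, 0, 0], [0, 0, 0], [0, 0, 0], [0, 0, 0], [0, 0, 0], [0, 0, 0], [0, 0, 0]], "translation": [[0, 0, 0], [0, 0, 0], [0, 0, 0], [0, 0, -0.4], [0, 0, -1], [0, 0, -1], [0, 0, -1], [0, 0, -1], [0, 0, -1], [0, 0, -0.5]], "jaw": [1, 1, 1, 1, 1, 1, 1, 1, 1, 1]}}

```text
clock: 41.5
position: [0.5589, 0.0007, 0.2434]
ee_rot: [-0.005, 1.0, 0.0, 0.002]
ft_force: [0.4, -0.1, -1.0]
grip_width: 1.002
grasp_force: 0.0
```

```bash
python3 - <<'E'
from h import *
go((.4993,.3902,.24,189.3))
w=snap('wrist','w13'); c=snap('scene','sc2')
m=proj(w,(.557,.0015,.130)); print(m)
for z in(.124,.130,.136): print(z,rect(w,(200,80,350,300),z))
cv2.imwrite('pics/cr6.png',np.hstack([w['color'][:300,150:450,::-1],cv2.resize(c['color'][150:260,210:360,::-1],(409,300))]))
E
```

```text
t 41.5 at [0.5589 0.0007 0.2434] psi -179.5 tilt 0.19 w 1.002 F [ 0.4 -0.1 -1. ]
 turn z -2.19 shift [-0.16 15.76  0.14] min rows 16
[277.66243855 200.28272896]
0.124 (array([0.5577522 , 0.00232741]), array([134.8, 139.2]), np.float32(-3.9954758), 13271.0)
0.13 (array([0.55586285, 0.00227207]), array([131.7, 136. ]), np.float32(-3.9954758), 13271.0)
0.136 (array([0.55397345, 0.00221671]), array([128.6, 132.8]), np.float32(-3.9954758), 13271.0)
```

View pics/cr6.png

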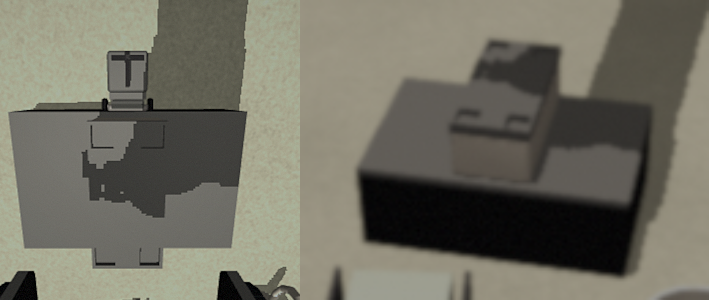

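Tub A is seated: contact came at TCP 0.094 as predicted, and the pictures show it level and in place. My picture count is now 16, over the limit of 14, so I view no more and go on with numbers alone. Next is tub B.

Call:
{"method": "jog_arm", "body": {"dr": [[0, 0, -0.73], [0, 0, -0.73], [0, 0, -0.73], [0, 0, 0], [0, 0, 0], [0, 0, 0], [0, 0, 0], [0, 0, 0], [0, 0, 0], [0, 0, 0]], "translation": [[0, 0, 0], [0, 0, 0], [0, 0, 0], [-0.16, 1, 0], [0, 1, 0], [0, 1, 0], [0, 1, 0], [0, 1, 0], [0, 1, 0], [0, 1, 0]], "jaw": [1, 1, 1, 1, 1, 1, 1, 1, 1, 1]}}

```text
clock: 42.6
position: [0.533, 0.1751, 0.239]
ee_rot: [-0.081, 0.997, -0.0, -0.001]
ft_force: [-1.1, -0.1, 0.1]
grip_width: 1.001
grasp_force: 0.0
```

Call:
{"method": "jog_arm", "body": {"dr": [[0, 0, 0], [0, 0, 0], [0, 0, 0], [0, 0, 0], [0, 0, 0], [0, 0, 0], [0, 0, 0], [0, 0, 0], [0, 0, 0], [0, 0, 0]], "translation": [[0, 1, 0], [0, 1, 0], [0, 1, 0], [0, 1, 0], [0, 1, 0], [0, 1, 0], [0, 1, 0], [0, 1, 0], [0, 0.76, 0], [0, 0, 0]], "jaw": [1, 1, 1, 1, 1, 1, 1, 1, 1, 1]}}

```text
clock: 43.6
position: [0.4966, 0.3932, 0.2388]
ee_rot: [-0.083, 0.997, -0.0, -0.001]
ft_force: [-0.2, -0.1, 0.1]
grip_width: 1.002
grasp_force: 0.0
```

```bash
python3 - <<'E'
from h import *
go((.4993,.3902,.02,189.3))
w=snap('wrist','w14'); g=cv2.cvtColor(w['color'],cv2.COLOR_RGB2GRAY).astype(int)
print(rect(w,(200,80,350,300),.058))
P=[(.058,a,b) for a in(-65,65) for b in(-32,32)]
c,s=np.cos(np.radians(9.3)),np.sin(np.radians(9.3))
for z,a,b in P: print(proj(w,(.4993+a/1000*c-b/1000*s,.3902+a/1000*s+b/1000*c,z)).round(1))
x,y=proj(w,(.4993,.3902,.058)).astype(int)
for rr in (y-35,y,y+35):
    r=g[rr,x-50:x+50]; e=np.abs(np.diff(r)); print('row',rr,[(int(i+x-50),int(r[i+1]-r[i])) for i in np.where(e>14)[0]])
for cc in(x-12,x+12):
    r=g[y-95:y+95,cc]; e=np.abs(np.diff(r)); print('col',cc,[(int(i+y-95),int(r[i+1]-r[i])) for i in np.where(e>14)[0]])
E
```

```text
t 43.6 at [0.4966 0.3932 0.2388] psi -170.5 tilt 0.13 w 1.002 F [-0.2 -0.1  0.1]
 turn z 0.06 shift [-0.09 -0.14  8.75] min rows 9
(array([0.5276283 , 0.39490741]), array([65.1, 73. ]), np.float32(9.356308), 3391.0)
[241.2 120.9]
[306.4 121.2]
[245.  241.8]
[302.4 242. ]
row 150 [(241, -17), (242, -22), (253, -24), (254, -27), (257, 47), (258, 19), (269, -33), (270, -32), (305, 15)]
row 185 [(243, -28), (291, -16), (292, -30), (303, 16), (305, 57), (306, 19)]
row 220 [(243, -17), (244, -28), (303, 41), (304, 17)]
col 261 [(113, -16), (114, -62), (118, -20), (119, -15), (120, 24), (121, 43), (141, -22), (143, 29), (151, -50), (179, 22), (180, 32), (236, -53), (237, -16), (238, 45), (239, 38), (241, 33), (242, 16)]
col 285 [(112, 47), (114, -64), (133, 30), (134, 17), (140, -32), (142, 20), (143, 18), (147, -46), (173, 26), (174, 37), (175, -16), (176, -50), (181, 26), (182, 17), (228, -15), (236, -62), (238, 44), (239, 38), (241, 31), (242, 17)]
```

Tub B's edges match the predicted ones within a pixel, so I grasp it.

Call:
{"method": "jog_arm", "body": {"dr": [[0, 0, 0.06], [0, 0, 0], [0, 0, 0], [0, 0, 0], [0, 0, 0], [0, 0, 0], [0, 0, 0], [0, 0, 0], [0, 0, 0], [0, 0, 0]], "translation": [[-0.09, -0.12, 1], [0, 0, 1], [0, 0, 1], [0, 0, 1], [0, 0, 1], [0, 0, 1], [0, 0, 1], [0, 0, 1], [0, 0, 0.75], [0, 0, 0]], "jaw": [1, 1, 1, 1, 1, 1, 1, 1, 1, 1]}}

```text
clock: 44.65
position: [0.5002, 0.385, 0.0189]
ee_rot: [-0.078, 0.997, -0.002, -0.002]
ft_force: [-0.5, -0.2, 0.7]
grip_width: 0.994
grasp_force: 0.0
```

Call:
{"method": "jog_arm", "body": {"dr": [[0, 0, 0], [0, 0, 0], [0, 0, 0], [0, 0, 0], [0, 0, 0]], "translation": [[0, 0, 0], [0, 0, 0], [0, 0, 0], [0, 0, 0], [0, 0, 0]], "jaw": [0.5, 0.5, 0.5, 0.5, 0.5], "squeeze": 40}}

```text
clock: 45.15
position: [0.5022, 0.3883, 0.0236]
ee_rot: [-0.079, 0.997, 0.001, 0.001]
ft_force: [-0.2, -0.6, 6.2]
grip_width: 0.743
grasp_force: 45.4
```

Call:
{"method": "jog_arm", "body": {"dr": [[0, 0, 0], [0, 0, 0], [0, 0, 0], [0, 0, 0], [0, 0, 0], [0, 0, 0.7], [0, 0, 0.7], [0, 0, 0.75], [0, 0, 0], [0, 0, 0]], "translation": [[0, 0, -0.5], [0, 0, -1], [0, 0, -1], [0, 0, -1], [0, 0, -1], [0, 0, -1], [0, 0, -1], [0, 0, -1], [0, 0, -0.5], [0, 0, 0]], "jaw": [0.5, 0.5, 0.5, 0.5, 0.5, 0.5, 0.5, 0.5, 0.5, 0.5]}}

```text
clock: 46.15
position: [0.5018, 0.3881, 0.2239]
ee_rot: [-0.005, 1.0, 0.001, 0.001]
ft_force: [0.8, 0.3, -3.6]
grip_width: 0.743
grasp_force: 44.9
```

```bash
python3 - <<'E'
from h import *
go((.557,.001,.22,180.5),(.557,.001,.155,180.5))
E
```

```text
t 46.1 at [0.5018 0.3881 0.2239] psi -179.5 tilt 0.18 w 0.743 F [ 0.8  0.3 -3.6]
 turn z 0.01 shift [ -2.07 -15.5    0.16] min rows 16
 turn z -0.0 shift [0.  0.  2.6] min rows 3
```

Call:
{"method": "jog_arm", "body": {"dr": [[0, 0, 0], [0, 0, 0], [0, 0, 0], [0, 0, 0], [0, 0, 0], [0, 0, 0], [0, 0, 0], [0, 0, 0], [0, 0, 0], [0, 0, 0]], "translation": [[-0.15, -1, 0], [-0.15, -1, 0], [-0.15, -1, 0], [-0.15, -1, 0], [-0.15, -1, 0], [-0.15, -1, 0], [-0.15, -1, 0], [-0.15, -1, 0], [-0.15, -1, 0], [-0.15, -1, 0]], "jaw": [0.5, 0.5, 0.5, 0.5, 0.5, 0.5, 0.5, 0.5, 0.5, 0.5]}}

```text
clock: 47.15
position: [0.54, 0.1368, 0.2203]
ee_rot: [-0.005, 1.0, -0.0, -0.001]
ft_force: [-0.5, -0.0, -3.1]
grip_width: 0.743
grasp_force: 45.0
```

Call:
{"method": "jog_arm", "body": {"dr": [[0, 0, 0], [0, 0, 0], [0, 0, 0], [0, 0, 0], [0, 0, 0], [0, 0, 0], [0, 0, 0], [0, 0, 0], [0, 0, 0], [0, 0, 0]], "translation": [[-0.15, -1, 0], [-0.15, -1, 0], [-0.15, -1, 0], [-0.12, -1, 0], [-0.1, -1, 0], [0, -0.5, 0], [0, 0, 0.8], [0, 0, 0.8], [0, 0, 0.6], [0, 0, 0]], "jaw": [0.5, 0.5, 0.5, 0.5, 0.5, 0.5, 0.5, 0.5, 0.5, 0.5]}}

```text
clock: 48.15
position: [0.5569, 0.0012, 0.1642]
ee_rot: [-0.005, 1.0, -0.0, -0.002]
ft_force: [-0.6, 0.2, -1.3]
grip_width: 0.743
grasp_force: 44.9
```

Call:
{"method": "jog_arm", "body": {"dr": [[0, 0, 0], [0, 0, 0]], "translation": [[0, 0, 0], [0, 0, 0]], "jaw": [0.5, 0.5]}}

```text
clock: 48.35
position: [0.5591, 0.0009, 0.1677]
ee_rot: [-0.004, 1.0, 0.0, 0.001]
ft_force: [0.2, 0.5, -1.8]
grip_width: 0.741
grasp_force: 44.9
```

```bash
python3 - <<'E'
from h import *
go((.5596,.001,.150,180.5))
E
```

```text
t 48.4 at [0.5591 0.0009 0.1677] psi -179.5 tilt 0.08 w 0.741 F [ 0.2  0.5 -1.8]
 turn z -0.0 shift [-0.02  0.    0.71] min rows 1
```

Call:
{"method": "jog_arm", "body": {"dr": [[0, 0, 0], [0, 0, 0], [0, 0, 0], [0, 0, 0], [0, 0, 0], [0, 0, 0]], "translation": [[-0.02, 0, 0.25], [0, 0, 0.2], [0, 0, 0.14], [0, 0, 0.08], [0, 0, 0], [0, 0, 0]], "jaw": [0.5, 0.5, 0.5, 0.5, 0.5, 0.5]}}

```text
clock: 48.95
position: [0.5591, 0.0007, 0.1501]
ee_rot: [-0.004, 1.0, 0.0, 0.0]
ft_force: [-1.1, 0.1, -2.4]
grip_width: 0.74
grasp_force: 44.9
```

Call:
{"method": "jog_arm", "body": {"dr": [[0, 0, 0], [0, 0, 0], [0, 0, 0]], "translation": [[0, 0, 0.05], [0, 0, 0.04], [0, 0, 0]], "jaw": [0.5, 0.5, 0.5]}}

```text
clock: 49.25
position: [0.559, 0.0007, 0.1477]
ee_rot: [-0.004, 1.0, 0.0, 0.0]
ft_force: [0.7, 0.9, -1.7]
grip_width: 0.742
grasp_force: 44.9
```

Call:
{"method": "jog_arm", "body": {"dr": [[0, 0, 0], [0, 0, 0]], "translation": [[0, 0, 0.05], [0, 0, 0]], "jaw": [0.5, 0.5]}}

```text
clock: 49.45
position: [0.5591, 0.0007, 0.1475]
ee_rot: [-0.004, 1.0, 0.0, 0.0]
ft_force: [-4.9, 0.1, 7.6]
grip_width: 0.747
grasp_force: 46.1
```

Contact came at 0.1475, against a predicted seat of 0.1476. I release and withdraw.

Call:
{"method": "jog_arm", "body": {"dr": [[0, 0, 0], [0, 0, 0], [0, 0, 0], [0, 0, 0], [0, 0, 0], [0, 0, 0], [0, 0, 0], [0, 0, 0], [0, 0, 0], [0, 0, 0]], "translation": [[0, 0, 0], [0, 0, 0], [0, 0, 0], [0, 0, -0.4], [0, 0, -1], [0, 0, -1], [0, 0, -1], [0, 0, -1], [0, 0, -1], [0, 0, -0.5]], "jaw": [1, 1, 1, 1, 1, 1, 1, 1, 1, 1]}}

```text
clock: 50.45
position: [0.5597, 0.0006, 0.2969]
ee_rot: [-0.004, 1.0, 0.0, 0.002]
ft_force: [0.1, -0.0, -0.8]
grip_width: 0.997
grasp_force: 0.0
```

Call:
{"method": "jog_arm", "body": {"dr": [[0, 0, 0], [0, 0, 0], [0, 0, 0], [0, 0, 0], [0, 0, 0], [0, 0, 0], [0, 0, 0], [0, 0, 0], [0, 0, 0], [0, 0, 0]], "translation": [[0.5, 1, 0], [0.5, 1, 0], [0.5, 1, 0], [0.5, 1, 0], [0.5, 1, 0], [0.5, 1, 0], [0.3, 1, 0], [0.3, 1, 0], [0, 1, 0], [0, 0, 0]], "jaw": [1, 1, 1, 1, 1, 1, 1, 1, 1, 1]}}

```text
clock: 51.45
position: [0.466, 0.2285, 0.2935]
ee_rot: [-0.007, 1.0, 0.0, -0.0]
ft_force: [0.3, -0.3, -0.9]
grip_width: 0.999
grasp_force: 0.0
```

```bash
python3 - <<'E'
from h import *
go((.44,.2,.3,180))
s=snap('side','s8');c=snap('scene','sc3')
# predicted top corners of pile (z=.182) vs image edges
for nm,cam in(('side',s),('scene',c)):
    g=cv2.cvtColor(cam['color'],cv2.COLOR_RGB2GRAY).astype(int)
    cor=np.array([proj(cam,(.557+a,.001+b,.182)) for a,b in((-.065,-.032),(-.065,.032),(.065,.032),(.065,-.032))])
    ce=cor.mean(0)
    for i in range(4):
        m=(cor[i]+cor[(i+1)%4])/2; d=(m-ce)/np.linalg.norm(m-ce)
        prof=[int(g[tuple(np.round(m+d*k)[::-1].astype(int))]) for k in range(-6,7)]
        print(nm,m.round(1),prof)
E
```

```text
t 51.5 at [0.466  0.2285 0.2935] psi -179.2 tilt 0.06 w 0.999 F [ 0.3 -0.3 -0.9]
 turn z 0.19 shift [ 1.04 -1.14 -0.26] min rows 2
side [236.6 179.6] [64, 65, 64, 64, 64, 65, 63, 48, 27, 41, 65, 64, 64]
side [256.6 166.4] [65, 65, 64, 64, 64, 76, 98, 111, 111, 110, 112, 111, 110]
side [283.9 169.2] [65, 64, 64, 65, 64, 94, 109, 112, 112, 111, 110, 109, 111]
side [263.9 182.4] [65, 65, 64, 64, 65, 65, 60, 40, 25, 44, 57, 56, 57]
scene [292.6 144.4] [92, 91, 91, 92, 99, 119, 139, 139, 144, 145, 146, 145, 141]
scene [300.3 161.1] [92, 92, 92, 92, 90, 82, 67, 58, 62, 65, 77, 106, 131]
scene [278.7 174.6] [91, 92, 92, 92, 91, 87, 71, 51, 51, 44, 51, 78, 95]
scene [271.  157.9] [91, 92, 92, 92, 93, 97, 113, 133, 142, 144, 143, 143, 144]
```

All eight edges of the pile's top lie within about 1 px of where a fully seated two-tub stack should be. I hand in.

```bash
python3 -c "
from workcell import manip
print(manip.hand_in())"
```

```text
the job is handed in; nothing more can be done
None
```

Job handed in at about 51 s, verdict not shown: all three cartons are in the chest, the lid is shut and looks caught, and both tubs are stacked on it, measured within about 1 px of fully seated; two wrist-force spikes (76 N setting down carton A, where the gripper may have hit the chest wall, which could breach the 40 N body limit, and 73 N shutting the lid) stayed under the 120 N limit, and I viewed 16 pictures instead of the allowed 14.

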